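# Feed a fallen block into the marking press

### The arm

A 6-joint arm with a two-finger parallel gripper is mounted at the origin on the work surface. World frame = base frame: x ahead of the robot, y to its left, z up, the work surface at z = 0. Lengths are in m, angles in degrees, forces in N, time in s.
With the tool pointing down it reaches from about 0.375 to 0.9 m from the base axis. Payload 3.1 kg.
Tool frame: the origin (TCP) lies at the very end of the fingers, on their centre line; the grasp point (between the pads) lies 19 mm behind it; z points along the fingers, y is the direction in which the jaws open and shut (so a half turn about z gives the same grasp; the last joint's range is limited). The gripper opens to 87 mm and grips with 3 to 60 N. Pads are 19 mm wide; open, the fingers measure 117 mm over their backs; the gripper's body (75 mm by 190 mm) begins 51 mm behind the grasp point.
Start: joints at [58.7, 30.224, 82.088, -0, 67.689, -10.227], TCP at [0.225, 0.583, 0.223] pointing down, gripper open.
Joint ranges: [-176.69, 176.69], [-43.24, 126.21], [12.49, 139.97], [-82, 262], [0, 151.66], [-163.58, 163.58]. Speed limits (degrees/s): [159.86, 159.86, 180, 180, 180, 180].

### API

Orientations are given as a 3x3 rotation matrix whose columns are the frame's x, y, z axes.
In Python, from rig import read_state, capture, hand_in gives the robot as it stands. The module is installed in compiled form; this text tells all that it offers.
- The arm moves only by the tool send_rows, never from a script. Its argument "moves" is one flat list of numbers, 7 for each row, row after row: the turn, a rotation vector about the world's x, y, z in degrees, then the shift along the world's x, y, z in cm, then the gripper's target within -1 to 1 (fully open at 1, half-way at 0, shut at -1). In form: [rx, ry, rz, tx, ty, tz, hand, rx, ry, rz, tx, ty, tz, hand, ...]. A call has 1 to 20 rows; each row shifts and turns the commanded pose from where the row before left it; what a row does not reach is not made up. A row lasts 1/10 s, in which the tool goes at most 50 mm and 8.59 degrees, less where a joint would pass 70% of its speed; a pose out of reach is approached as far as the arm can. A call with a gripper value outside its range is refused whole. The fingers move at their own pace and stop on an object; the grip force is fixed at half the most. Time passes only in rows, so rows that do not move let the fingers close. It gives the time, the measured TCP pose, the force and the opening at its end, in the units of the state.
- read_state(): the state, without advancing time (a new reading comes with each control period).
- capture(name): name is "side" or "top" or "wrist"; returns a dict with "pixels" (420x560x3 uint8, red, green, blue), "vertical_fov" (degrees; the focal length in pixels is half the picture's height over the tangent of half this angle, whatever the lens; pixels are square), "cx", "cy" (the principal point, pixels), "rvec" (rotation vector, rad) and "tvec" (3), from world to camera coordinates, as OpenCV has them. Camera axes: x right, y down, z forward; pixel columns grow to the right and rows downward; lengths in m; the calibration is good to about 2 mm. A picture is of the moment at which its call begins. There is no depth.
- hand_in(): hands the job in, once; it reports no verdict.
The state is a dict: "time_s": time; "joint_positions": joint angles; "qvel": joint speeds; "tau": joint torques, N m; "position": TCP position; "tcp_rot": TCP orientation; "force": force on the tool from outside, world axes, zero at the start; "moment": the same for the moment, N m; "opening": opening from 0.0 (shut) to 1.0 (fully open).
Only numpy, scipy, OpenCV 4.12 (cv2) and the standard library are available. Lean on these libraries where they do the work, as an engineer would, in place of code of your own. Each camera call takes 0.05 s, during which the arm holds its last target.

### The job

The arched-top wooden block has fallen on its side: stand it upright, arch up, on the open feed table in front of the guide's mouth and let go of it. Then take the push stick and push the block with it lengthwise through the guide until it sits fully home against the end stop; do not touch the block with the gripper once it is in the guide. Finally draw the stick out and lay it flat on the bench, handle up, off the feed table, leaving all the other things where they are.

Things in the scene. Friction and masses are not known exactly. Their poses are not given: they have to be found in the camera images.
- block_center (a point): plain hardwood block with a half-round top: 50 mm long (x), 32 thick (y), 60 tall (z, flat base to crest; lower 44 mm rectangular, arch of 16 mm radius along x), 0.08 to 0.17 kg. Point: its centre, 30 mm above the base. Starts fallen on a 50 mm long side face, z level, centre 16 mm above the bench, in one of three places in a row with two offcuts. Its ends along x are alike; either may lead.
- guide_mouth (a point): mouth of the wooden guide channel, fixed to the bench; the point is on its floor in the middle. x: feed direction into the guide, y across, z up. Floor 14 mm above the bench. Two fences 42 mm high and 36 mm apart from x=0.020 on (68 mm over their outsides), flared to about 50 mm apart at x=0; the flares start at x=-0.008 and are about 75 mm over their outsides.
- feed_table (a point): middle of the open feed table, on its top, 70 mm before the mouth; axes as guide_mouth. A level plywood plate at the guide floor's height (14 mm above the bench), 100 mm wide, from x=-0.140 (its edge) to the mouth at x=0 in guide_mouth's frame.
- home (a point): where the middle of the block's base is when it is fully home: on the guide floor, x=0.145 from guide_mouth; axes as guide_mouth. The steel end stop's face is 25 mm further along x. Two steel bridges, 18 mm wide, cross the channel 103 and 43 mm before this point, 68 mm free under them, 76 mm to their tops. The grey marking press's ram ends 108 mm above this point; its column stands beyond the stop.
- stick_grip (a point): wooden push stick: a bar 26 mm wide (y), 24 high, 235 long, with a raised handle 60 mm long (x), 22 thick (y), up to 79 mm above the stick's underside. Point: handle's middle, 55 mm above the underside. x points along the bar to its pushing tip, z up. The bar runs from 40 mm behind this point to 195 mm ahead. 0.13 kg. Starts lying on the bench, handle up.
- stick_tip (a point): the middle of the push stick's flat pushing end, 12 mm above its underside, 195 mm ahead of the handle's middle.
- offcut_a: bystander: square-edged wooden offcut 45 x 55 x 26 mm high; origin under its centre
- offcut_b: bystander: stepped wooden offcut 60 x 32 mm, 30 mm high at one half and 16 mm at the other; origin under its centre
- tape_roll: bystander: empty cardboard roll, 56 mm across, 20 mm high, lying flat; origin under its centre
- file: bystander: flat file lying on the bench, 210 mm long along its x (from -0.115 to +0.095), 18 mm wide, at most 12 mm high; it lies behind the feed table, beneath the path of the push stick's handle; origin on its underside
- glue_jar: bystander: white jar 56 mm across and 85 mm tall; origin under its centre
- mallet: bystander: wooden mallet lying on its side, about 310 mm long, head 65 mm high, along its x
- hammer: bystander: hammer 240 mm long lying along its x
Things that resemble listed ones, but are neither listed nor needed, are in the scene too. What is shaped like the part that bears stick_grip but yellow is not meant.

How it is judged:
By the outcome, as a careful person would: the job done as asked, in the order asked, and still so for the second after the job is handed in, with the robot touching nothing.
It also fails if it takes over 72 s, if anything falls off the work surface, if the arm or the gripper's body presses on something with over 40 N, if the wrist force passes 120 N, or if a joint passes its speed limit or range.

## Working session

There is one attempt and no reset: what is moved stays moved. The work goes in short steps, Python scripts to look and compute and a tool call to move; the robot and the scene stay as the last step left them, time stands still between calls to the robot, and variables do not carry over. Pictures are saved under pics/ and viewed, and the job is handed in when it is done.

Besides the shell and the picture viewer there is one more tool, called after "Call:" by a JSON object that holds its "op" and its "data". send_rows: Moves the arm, as the interface text tells. Its arguments: {"type":"object","properties":{"moves":{"type":"array","items":{"type":"number"}}},"required":["moves"]}

```bash
mkdir -p pics
cat > h.py <<'E'
import numpy as np, cv2
from rig import read_state, capture, hand_in
def snap(name, fn):
    c=capture(name); cv2.imwrite(f'pics/{fn}.png', c['pixels'][:,:,::-1])
    np.savez(f'pics/{fn}.npz', **c); return c
def load(fn): return dict(np.load(f'pics/{fn}.npz'))
def K(c):
    h=c['pixels'].shape[0]; f=h/2/np.tan(np.radians(float(c['vertical_fov']))/2)
    return np.array([[f,0,float(c['cx'])],[0,f,float(c['cy'])],[0,0,1]])
def unproj(c,uv,z):
    R=cv2.Rodrigues(np.array(c['rvec'],float).ravel())[0]; t=np.array(c['tvec'],float).ravel()
    uv=np.atleast_2d(uv).astype(float)
    d=(np.linalg.inv(K(c))@np.c_[uv,np.ones(len(uv))].T).T@R
    o=-R.T@t
    s=(z-o[2])/d[:,2]
    return o+s[:,None]*d
def proj(c,P):
    return cv2.projectPoints(np.atleast_2d(P).astype(float),np.array(c['rvec'],float).ravel(),np.array(c['tvec'],float).ravel(),K(c),None)[0][:,0]
E
python3 - <<'E'
from h import *
for n in ['top','side','wrist']:
    c=snap(n,n+'0'); print(n,c['vertical_fov'],c['cx'],c['cy'],c['rvec'],c['tvec'])
    R=cv2.Rodrigues(np.array(c['rvec'],float))[0]; print(-R.T@np.array(c['tvec']).ravel())
print(read_state())
E
```

```text
top 50.648693692785265 279.05331338539037 200.88628398796507 [ 2.11995798 -2.12419145  0.20015736] [0.03782356 0.55128334 1.17193007]
[0.32165675 0.03612557 1.25458994]
side 49.60075327988416 280.68761645039046 204.3435382355615 [ 2.28700427 -0.89150317  0.33946458] [-0.3864505   0.35401909  0.76439899]
[ 0.12216264 -0.43224718  0.81068982]
wrist 59.376734542261616 278.8048553584627 208.83248055665388 [-2.40225208 -1.64760522 -0.21890872] [-0.62355362 -0.03104293  0.39058244]
[0.15692732 0.60848055 0.38400868]
{'time_s': 0.15, 'joint_positions': array([ 5.86979547e+01,  3.02687005e+01,  8.21400968e+01,  5.03729975e-05,
        6.76876173e+01, -1.02291837e+01]), 'qvel': array([ 0.11002619, -0.04301181, -0.24472599, -0.07733936, -0.01570577,
        0.03768785]), 'tau': array([ 6.91353125e-04, -4.40432346e+01, -1.76843083e+01,  6.33669645e-02,
        5.52503520e-02, -1.10731660e-04]), 'position': array([0.22441822, 0.58272051, 0.22177211]), 'tcp_rot': array([[-9.33123693e-01,  3.59554458e-01, -8.74967760e-04],
       [ 3.59555398e-01,  9.33122634e-01, -1.43738795e-03],
       [ 2.99632975e-04, -1.65586013e-03, -9.99998584e-01]]), 'force': array([ 0.95929916,  0.75559086, -0.22679441]), 'moment': array([-0.01911237, -0.0037075 ,  0.02353045]), 'opening': 1.0019211442239544}
```

View pics/top0.png

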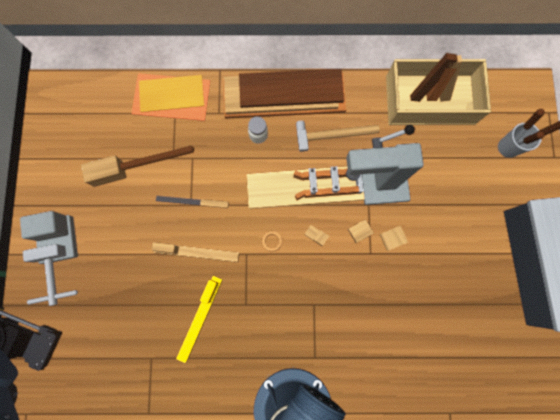

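View pics/side0.png

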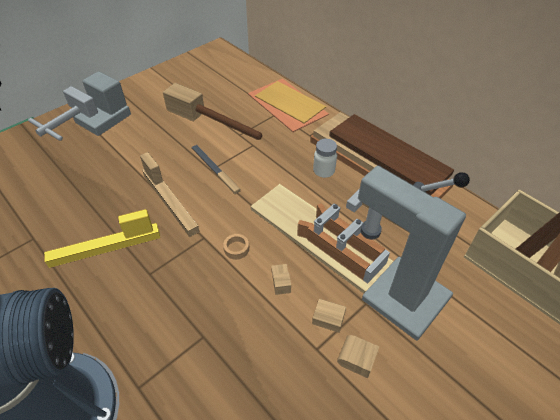

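View pics/wrist0.png

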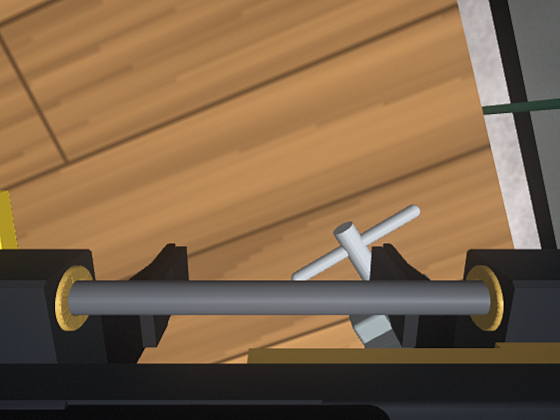

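Run:
```python
from h import *
a=cv2.imread('pics/top0.png')
cv2.imwrite('pics/top0a.png',cv2.resize(a[140:270,240:430],None,fx=4.2,fy=4.2,interpolation=cv2.INTER_CUBIC))
cv2.imwrite('pics/top0b.png',cv2.resize(a[180:270,140:290],None,fx=5.3,fy=5.3,interpolation=cv2.INTER_CUBIC))
a=cv2.imread('pics/side0.png')
cv2.imwrite('pics/side0a.png',cv2.resize(a[170:380,240:440],None,fx=2.85,fy=2.85,interpolation=cv2.INTER_CUBIC))
```

```text
(no output)
```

View pics/top0a.png

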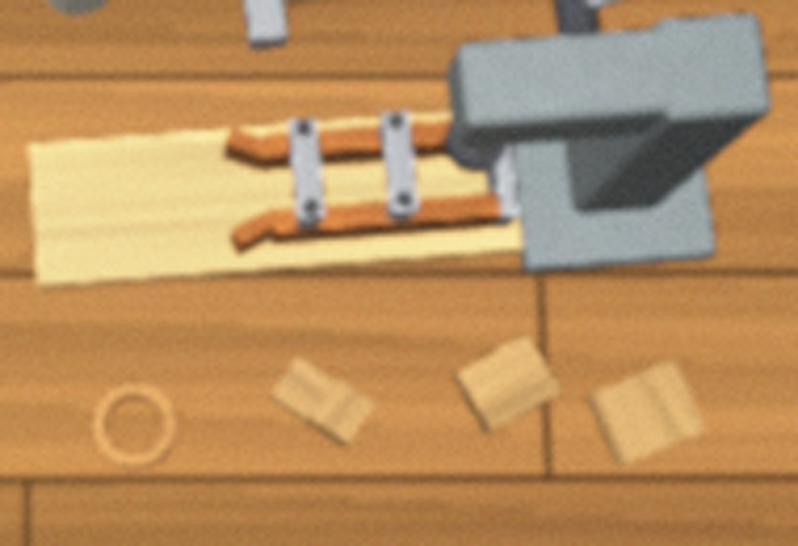

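View pics/top0b.png

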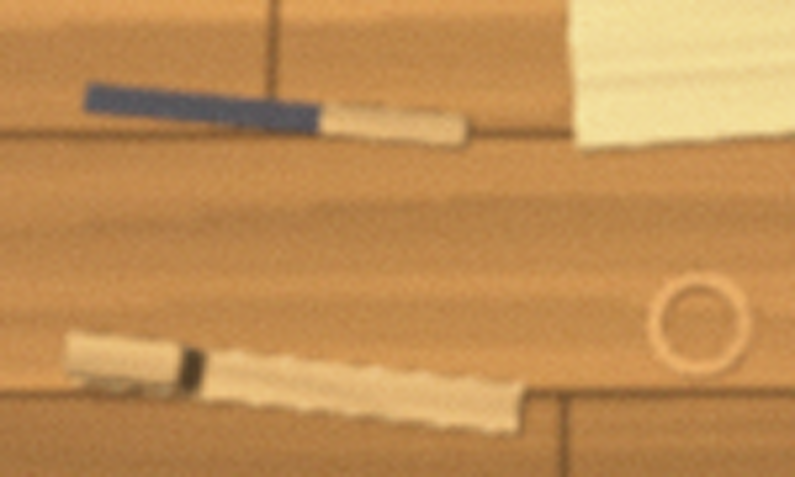

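View pics/side0a.png

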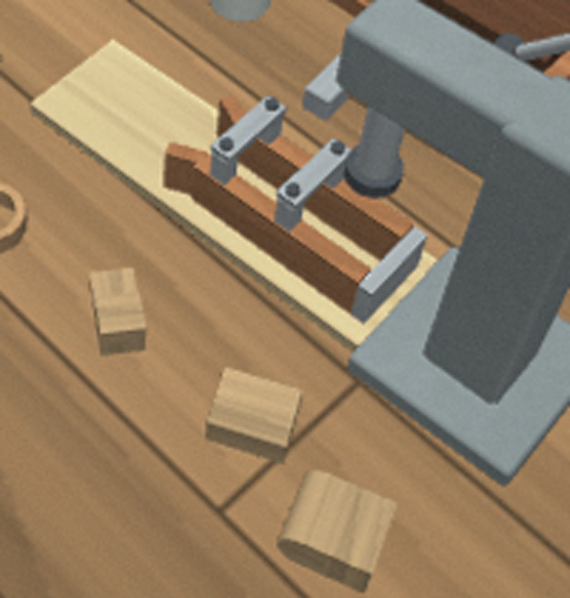

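Run:
```python
from h import *
c=load('top0')
A=lambda p:np.array(p)/4.2+[240,140]
B=lambda p:np.array(p)/5.3+[140,180]
pr=lambda n,p:print(n,np.round(p[:,:2],4).tolist())
pr('table edge',unproj(c,A([[30,145],[40,285]]),.014))
pr('table right near',unproj(c,A([[522,248]]),.014))
pr('fence flare tips',unproj(c,A([[230,133],[235,238]]),.056))
pr('bridges',unproj(c,A([[303,123],[312,215],[396,116],[403,206]]),.076))
pr('stop top',unproj(c,A([[515,160],[520,215]]),.05))
pr('block',unproj(c,A([[592,400],[622,463],[703,432],[672,362]]),.030))
pr('ca',unproj(c,A([[457,378],[490,430],[560,387],[530,338]]),.026))
pr('cb',unproj(c,A([[272,392],[350,443],[375,405],[298,357]]),.02))
pr('roll',unproj(c,A([[134,424]]),.02))
pr('sticktip',unproj(c,B([[523,385],[517,433]]),.024))
pr('stickhandle',unproj(c,B([[66,332],[66,375],[185,395],[185,345]]),.079))
pr('file',unproj(c,B([[88,85],[85,108],[467,143],[467,117]]),.01))
a=cv2.imread('pics/side0.png')
cv2.imwrite('pics/side0c.png',cv2.resize(a[325:385,325:395],None,fx=9,fy=9,interpolation=cv2.INTER_CUBIC))
```

```text
table edge [[0.6361, 0.1285], [0.5387, 0.1206]]
table right near [[0.5635, -0.206]]
fence flare tips [[0.6334, -0.0072], [0.5624, -0.0099]]
bridges [[0.6348, -0.0542], [0.5734, -0.059], [0.6394, -0.115], [0.5792, -0.118]]
stop top [[0.616, -0.1966], [0.5787, -0.1985]]
block [[0.4582, -0.2451], [0.4168, -0.2629], [0.437, -0.3171], [0.4833, -0.2992]]
ca [[0.4735, -0.1573], [0.439, -0.1779], [0.4673, -0.2253], [0.5001, -0.2067]]
cb [[0.4651, -0.0349], [0.4311, -0.0861], [0.4563, -0.1032], [0.4885, -0.0525]]
roll [[0.444, 0.0569]]
sticktip [[0.4115, 0.1485], [0.3866, 0.1513]]
stickhandle [[0.4343, 0.3724], [0.4129, 0.3713], [0.4028, 0.3116], [0.4277, 0.3126]]
file [[0.5743, 0.3872], [0.5616, 0.3882], [0.542, 0.1819], [0.5563, 0.1821]]
```

View pics/side0c.png

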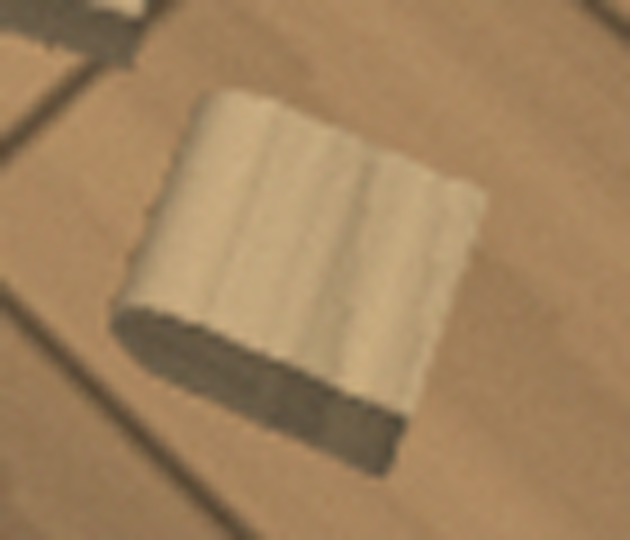

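Run:
```python
from h import *
c=load('wrist0'); s=read_state()
R=cv2.Rodrigues(c['rvec'])[0]; t=c['tvec'].ravel(); o=-R.T@t
T=s['tcp_rot']
print('cam pos in tool',T.T@(o-s['position']))
print('cam axes in tool (cols)\n',np.round(T.T@R.T,3))
print(unproj(c,[[280,210],[280,100],[0,210],[560,210]],0.0), s['position'])
c=load('side0')
# side-view block corners
q=np.array([[410,412],[487,195],[225,92],[115,315]])/9+325
print(np.round(unproj(c,q,.032),4))
```

```text
cam pos in tool [ 0.07228812 -0.00049802 -0.16221431]
cam axes in tool (cols)
 [[-0.001 -0.965 -0.264]
 [ 1.    -0.001 -0.   ]
 [-0.    -0.264  0.965]]
[[0.25616461 0.57089167 0.        ]
 [0.14967347 0.61192705 0.        ]
 [0.14701729 0.28800266 0.        ]
 [0.36504583 0.853091   0.        ]] [0.22441822 0.58272051 0.22177211]
[[ 0.4407 -0.3205  0.032 ]
 [ 0.4855 -0.3029  0.032 ]
 [ 0.4634 -0.2532  0.032 ]
 [ 0.4131 -0.2694  0.032 ]]
```

Call:
{"op": "send_rows", "data": {"moves": [0,0,-3.3,1.7,-3.8,0.2,1,0,0,-3.3,1.7,-3.8,0.2,1,0,0,-3.3,1.7,-3.8,0.2,1,0,0,-3.3,1.7,-3.8,0.2,1,0,0,-3.3,1.7,-3.8,0.2,1,0,0,-3.3,1.7,-3.8,0.2,1,0,0,-3.3,1.7,-3.8,0.2,1,0,0,-3.3,1.7,-3.8,0.2,1,0,0,-3.3,1.7,-3.8,0.2,1,0,0,-3.3,1.7,-3.8,0.2,1,0,0,-3.3,1.7,-3.8,0.2,1,0,0,-3.3,1.7,-3.8,0.2,1,0,0,-3.3,1.7,-3.8,0.2,1,0,0,-3.3,1.7,-3.8,0.2,1]}}

```text
time_s: 1.55
position: [0.463, 0.0495, 0.2506]
tcp_rot: [[-0.384, 0.923, -0.0], [0.923, 0.384, 0.0], [0.0, -0.0, -1.0]]
force: [0.1, -0.8, 0.2]
opening: 1.005
```

Run:
```python
from h import *
c=snap('wrist','w1'); s=read_state(); print(s['time_s'],s['position'],s['joint_positions'])
```

```text
1.6 [0.46747587 0.04398125 0.25123692] [ -8.13089272  15.87594836 101.82004652  -0.28553739  61.94500498
 -30.30280826]
```

View pics/w1.png

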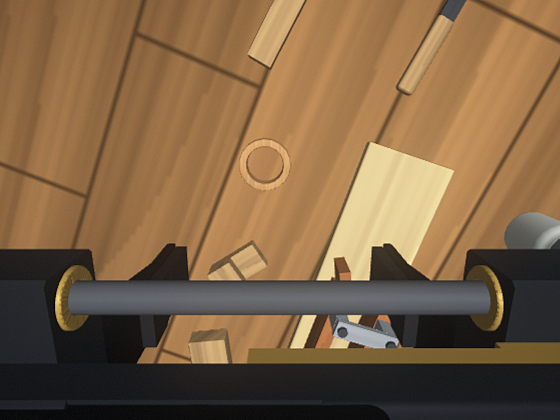

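Call:
{"op": "send_rows", "data": {"moves": [0,0,0,0,-4.1,0,1,0,0,0,0,-4.1,0,1,0,0,0,0,-4.1,0,1,0,0,0,0,-4.1,0,1,0,0,0,0,-4.1,0,1,0,0,0,0,-4.1,0,1,0,0,0,0,-4.1,0,1,0,0,0,0,-4.1,0,1,0,0,0,0,-4.1,0,1,0,0,0,0,0,0,1]}}

```text
time_s: 2.6
position: [0.4631, -0.3234, 0.2504]
tcp_rot: [[-0.382, 0.924, 0.002], [0.924, 0.382, -0.004], [-0.004, 0.0, -1.0]]
force: [-0.2, 1.0, 0.2]
opening: 1.0
```

Run:
```python
from h import *
c=snap('wrist','w2'); s=read_state(); print(s['time_s'],s['position'],s['joint_positions'])
a=cv2.imread('pics/w2.png')
cv2.imwrite('pics/w2a.png',cv2.resize(a[0:270,140:440],None,fx=2.2,fy=2.2,interpolation=cv2.INTER_CUBIC))
```

```text
2.65 [ 0.46252283 -0.32009663  0.25003977] [-4.60655196e+01  2.35641386e+01  8.93611520e+01 -3.27553223e-03
  6.70665436e+01 -6.85993002e+01]
```

View pics/w2a.png

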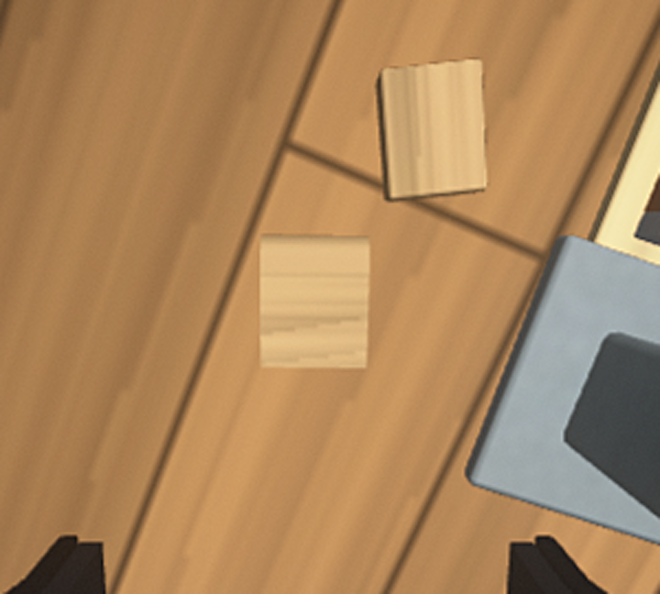

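Run:
```python
from h import *
c=load('w2')
A=lambda p:np.array(p)/2.2+[140,0]
p=unproj(c,A([[260,368],[368,367.5],[369,250],[260,250]]),.032); print(p)
q=unproj(c,A([[260,236],[369,236]]),.016); print(q)
b=(p[0]+p[1])/2; cr=(q[0]+q[1])/2; a=(cr-b)[:2]; print('len',np.linalg.norm(a),'az',np.degrees(np.arctan2(a[1],a[0])),'width',np.linalg.norm((p[1]-p[0])[:2]))
e=(p[1]-p[0]); print('edge az',np.degrees(np.arctan2(e[1],e[0])), np.degrees(np.arctan2(*(p[3]-p[0])[1::-1])), np.degrees(np.arctan2(*(p[2]-p[1])[1::-1])))
print('centre',b[:2]+a/np.linalg.norm(a)*.03, 'bottom base corner?')
q=np.array([[410,412],[487,195]])/9+325
```

```text
[[ 0.43833814 -0.32083201  0.032     ]
 [ 0.48540216 -0.30115467  0.032     ]
 [ 0.46429693 -0.25173012  0.032     ]
 [ 0.41849658 -0.27062961  0.032     ]]
[[ 0.41545511 -0.26527858  0.016     ]
 [ 0.46296925 -0.24567183  0.016     ]]
len 0.05996371781308627 az 112.20127285876853 width 0.05101195125164318
edge az 22.68967462339542 111.56548645882977 113.12341232033704
centre [ 0.45053431 -0.28321748] bottom base corner?
```

Call:
{"op": "send_rows", "data": {"moves": [-7.4,-3.03,0,-0.55,1.42,-1.6,1,-7.4,-3.03,0,-0.55,1.42,-1.6,1,-7.4,-3.03,0,-0.55,1.42,-1.6,1,-7.4,-3.03,0,-0.55,1.42,-1.6,1,-7.4,-3.03,0,-0.55,1.42,-1.6,1,0,0,0,0,0,-3,1,0,0,0,0,0,-3,1,0,0,0,0,0,-3,1,0,0,0,0,0,0,1,0,0,0,0,0,0,1,0,0,0,0,0,0,1]}}

```text
time_s: 3.75
position: [0.4338, -0.2789, 0.1085]
tcp_rot: [[-0.325, 0.935, 0.138], [0.806, 0.351, -0.476], [-0.494, -0.043, -0.868]]
force: [-0.2, -0.4, 0.4]
opening: 1.002
```

Run:
```python
from h import *
c=snap('side','s3'); s=read_state(); print(s['time_s'],s['position'],s['joint_positions'],s['tcp_rot'])
```

```text
3.8 [ 0.43389266 -0.27912855  0.10875827] [-34.40741263  32.03775788 119.47034251 -76.2640212   18.89924661
  16.00530855] [[-0.32484362  0.93552864  0.13879043]
 [ 0.80627044  0.35064105 -0.47642296]
 [-0.49437295 -0.04286034 -0.86819259]]
```

View pics/s3.png

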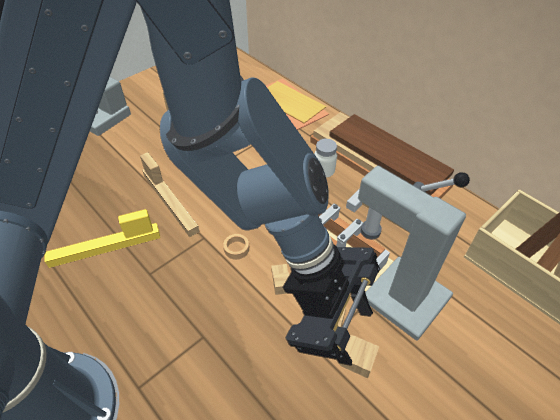

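```bash
cat > kin.py <<'E'
import numpy as np
from scipy.spatial.transform import Rotation as Ro
from scipy.optimize import least_squares
rz=lambda a:Ro.from_euler('z',a,degrees=True).as_matrix()
ry=lambda a:Ro.from_euler('y',a,degrees=True).as_matrix()
def fkR(q): return rz(q[0])@ry(q[1]+q[2])@rz(q[3])@ry(q[4])@rz(q[5]+90)
def fk(q,p):
    a1,dl,d1,L2,L3,e3,Lt=p
    R=fkR(q)
    w=rz(q[0])@(np.array([a1,dl,d1])+ry(q[1])@[0,0,L2]+ry(q[1]+q[2])@[e3,0,L3])
    return w+R@[0,0,Lt],R
D=[([58.7,30.224,82.088,0,67.689,-10.227],[.225,.583,.223]),
([5.86979547e+01,3.02687005e+01,8.21400968e+01,5e-05,67.6876173,-10.2291837],[0.22441822,0.58272051,0.22177211]),
([-8.13089272,15.87594836,101.82004652,-0.28553739,61.94500498,-30.30280826],[0.46747587,0.04398125,0.25123692]),
([-46.0655196,23.5641386,89.3611520,-3.27553223e-03,67.0665436,-68.5993002],[0.46252283,-0.32009663,0.25003977]),
([-34.40741263,32.03775788,119.47034251,-76.2640212,18.89924661,16.00530855],[0.43389266,-0.27912855,0.10875827])]
E
python3 - <<'E'
from kin import *
np.set_printoptions(precision=4,suppress=True)
print(fkR(D[4][0]))
f=lambda p:np.concatenate([fk(q,p)[0]-x for q,x in D]+[(p-[0,.1,.3,.4,.4,0,.25])*1e-3])
r=least_squares(f,[0,.1,.3,.4,.4,0,.25]); print(r.x,r.fun[:15]*1000)
E
```

```text
[[-0.3248  0.9355  0.1388]
 [ 0.8063  0.3506 -0.4764]
 [-0.4944 -0.0429 -0.8682]]
[0.     0.1109 0.2742 0.5877 0.3917 0.1139 0.3052] [-0.2584  0.1224 -0.3262  0.0625 -0.069   0.1323  0.0486 -0.0961  0.0908
 -0.0594 -0.067   0.115  -0.0204 -0.0074 -0.0118]
```

```bash
cat >> kin.py <<'E'
P=np.array([0,.1109,.2742,.5877,.3917,.1139,.3052])
LO=np.array([-176.69,-43.24,12.49,-82,0,-163.58]);HI=np.array([176.69,126.21,139.97,262,151.66,163.58])
def ik(x,R,seed):
    def f(q):
        p,r=fk(q,P); return np.concatenate([(p-x)*10,Ro.from_matrix(r.T@R).as_rotvec()])
    s=least_squares(f,np.clip(seed,LO+.01,HI-.01),bounds=(LO,HI),xtol=1e-10,ftol=1e-12)
    return s.x,np.abs(s.fun).max()
def rot(ax,deg): return Ro.from_rotvec(np.radians(deg)*np.array(ax)/np.linalg.norm(ax)).as_matrix()
def down(yaz):
    c,s=np.cos(np.radians(yaz)),np.sin(np.radians(yaz)); y=np.array([c,s,0]);z=np.array([0,0,-1.]);return np.c_[np.cross(y,z),y,z]
def allik(x,R):
    out=[]
    az=np.degrees(np.arctan2(x[1],x[0]))-11
    for q4 in (-60,0,60,120,180,240):
        for q6 in (-120,-40,40,120):
            for q5 in (30,80):
                q,e=ik(x,R,[az,30,100,q4,q5,q6])
                if e<1e-4 and not any(np.allclose(q,o,atol=.5) for o in out): out.append(q)
    return out
E
python3 - <<'E'
from kin import *
np.set_printoptions(precision=1,suppress=True)
xb=np.array([np.cos(np.radians(22.4)),np.sin(np.radians(22.4)),0])
for ph in (0,20,30,40,50,60):
    for flip in (0,180):
        R=rot(xb,-ph)@down(22.4+flip)
        # lying grasp
        g=np.array([.4505,-.2832,.025]); 
        for q in allik(g+.019*R[:,2],R): print('lie',ph,flip,q)
        Rs=rot([0,0,1],-107.2)@rot(xb,90)@R
        gs=np.array([.5924,.0592,.044])
        for q in allik(gs+.019*Rs[:,2],Rs): print('   std',ph,flip,q, 'cam z', )
E
```

```text
lie 0 0 [-44.2  43.3 103.8  -0.   32.9 -66.6]
   std 0 0 [ -14.8   85.2  125.3  157.   118.5 -101.4] cam z
lie 0 180 [-44.2  43.3 103.8   0.   32.9 113.4]
   std 0 180 [-14.8  85.2 125.3 157.  118.5  78.6] cam z
lie 20 0 [-39.1  43.5 115.  -68.6  10.1   5.3]
   std 20 0 [-13.7  71.  130.3 162.2  90.3 -96.8] cam z
   std 20 180 [-13.7  71.  130.3 162.2  90.3  83.2] cam z
lie 30 0 [-36.   46.3 119.7 232.1  19.4  67.5]
   std 30 0 [-12.5  62.3 129.4 163.8  71.2 -93.7] cam z
lie 30 180 [ -36.    46.3  119.7  232.1   19.4 -112.5]
   std 30 180 [-12.5  62.3 129.4 163.8  71.2  86.3] cam z
lie 40 0 [-32.8  50.8 123.5 219.2  35.5  84.4]
   std 40 0 [-11.1  54.1 126.3 163.7  50.4 -90.1] cam z
lie 40 180 [-32.8  50.8 123.5 219.2  35.5 -95.6]
   std 40 180 [-11.1  54.1 126.3 163.7  50.4  89.9] cam z
lie 50 0 [-29.5  57.  126.  216.6  52.4  92.3]
   std 50 0 [ -9.7  47.8 121.5 160.5  29.7 -84.5] cam z
lie 50 180 [-29.5  57.  126.  216.6  52.4 -87.7]
   std 50 180 [ -9.7  47.8 121.5 160.5  29.7  95.5] cam z
lie 60 0 [-26.6  64.1 126.8 217.7  68.4  97.7]
   std 60 0 [ -8.3  43.8 115.5 141.8  10.9 -64.1] cam z
lie 60 180 [-26.6  64.1 126.8 217.7  68.4 -82.3]
   std 60 180 [ -8.3  43.8 115.5 141.8  10.9 115.9] cam z
```

```bash
cat >> kin.py <<'E'
def rows_from_path(qs,hand,maxr=8.0,maxt=4.5):
    """qs: list of joint waypoints; fine interpolate and cut into rows"""
    fine=[]
    for a,b in zip(qs[:-1],qs[1:]):
        n=200
        for i in range(n): fine.append(np.array(a)+(np.array(b)-a)*i/n)
    fine.append(np.array(qs[-1]))
    return rows_from_fine([fk(q,P)+(q,) for q in fine],hand,maxr,maxt)
def rows_from_fine(F,hand,maxr=8.0,maxt=4.5):
    rows=[];cur=F[0];cx=cur[0].copy();cR=cur[1].copy();last=cur[2]
    i=1;
    def emit(f):
        nonlocal cx,cR,last
        rv=np.round(np.degrees(Ro.from_matrix(f[1]@cR.T).as_rotvec()),1); tx=np.round((f[0]-cx)*100,2)
        cR=Ro.from_rotvec(np.radians(rv)).as_matrix()@cR; cx=cx+tx/100
        rows.append(list(rv)+list(tx)+[hand]); last=f[2]
    while i<len(F):
        j=i
        while j+1<len(F):
            f=F[j+1]
            if np.degrees(np.linalg.norm(Ro.from_matrix(f[1]@cR.T).as_rotvec()))>maxr or np.linalg.norm(f[0]-cx)*100>maxt or np.abs(f[2]-last).max()>9: break
            j+=1
        emit(F[j]); i=j+1
    return rows
def show(rows):
    for k in range(0,len(rows),20):
        print(len(rows[k:k+20]),[ (int(v) if float(v).is_integer() else float(round(v,2))) for r in rows[k:k+20] for v in r])
E
cat > plan1.py <<'E'
from kin import *
from rig import read_state
np.set_printoptions(precision=3,suppress=True)
q0=np.array(read_state()['joint_positions'])
xb=np.array([np.cos(np.radians(22.4)),np.sin(np.radians(22.4)),0])
R=rot(xb,-40)@down(22.4+180)
g=np.array([.4505,-.2832,.025]); tcp=g+.019*R[:,2]
pre=tcp-.09*R[:,2]
qp,e=ik(pre,R,[-32.8,50.8,123.5,219.2,35.5,-95.6]); print('pre',pre,qp,e)
q1=q0+[0,-10,-8,0,20,0]
M=np.array([-36,25,110,80,45,-40.]); 
M2=np.array([-34,30,112,170,45,-75.])
path=[q0,q1,M,M2,qp]
for a,b in zip(path[:-1],path[1:]):
    for s in (0,.25,.5,.75):
        q=a+(b-a)*s; x,r=fk(q,P); print(q,x,r[:,2])
rows=rows_from_path(path,1); print(len(rows)); show(rows)
E
python3 plan1.py
```

```text
pre [ 0.433 -0.241  0.079] [ -27.222   40.759  128.339  231.104   32.346 -103.238] 5.5988542230570456e-14
[-34.407  32.038 119.47  -76.264  18.899  16.005] [ 0.434 -0.279  0.109] [ 0.139 -0.476 -0.868]
[-34.407  29.538 117.47  -76.264  23.899  16.005] [ 0.436 -0.31   0.145] [ 0.122 -0.56  -0.819]
[-34.407  27.038 115.47  -76.264  28.899  16.005] [ 0.436 -0.338  0.184] [ 0.099 -0.637 -0.764]
[-34.407  24.538 113.47  -76.264  33.899  16.005] [ 0.432 -0.362  0.226] [ 0.071 -0.705 -0.706]
[-34.407  22.038 111.47  -76.264  38.899  16.005] [ 0.425 -0.383  0.27 ] [ 0.036 -0.764 -0.644]
[-34.806  22.778 111.103 -37.198  40.424   2.004] [ 0.397 -0.286  0.188] [-0.067 -0.431 -0.9  ]
[-35.204  23.519 110.735   1.868  41.95  -11.997] [ 0.44  -0.167  0.154] [ 0.067 -0.021 -0.998]
[-35.602  24.259 110.368  40.934  43.475 -25.999] [ 0.54  -0.081  0.185] [ 0.385  0.278 -0.88 ]
[-36.  25. 110.  80.  45. -40.] [ 0.652 -0.074  0.27 ] [ 0.744  0.321 -0.587]
[-35.5   26.25 110.5  102.5   45.   -48.75] [ 0.697 -0.102  0.313] [ 0.886  0.216 -0.41 ]
[-35.   27.5 111.  125.   45.  -57.5] [ 0.723 -0.155  0.34
[... 1394 characters left out ...]
7, 1.71, 1, 2.4, -3.8, -4.8, 1.52, -1.59, 1.61, 1, 2.2, -3.5, -5.2, 1.2, -1.97, 1.47, 1, 2, -3.2, -5.4, 0.83, -2.29, 1.27, 1, 1.8, -2.9, -5.7, 0.45, -2.55, 1.02, 1, 1.8, -2.5, -6, 0.04, -2.73, 0.75, 1, 1.8, -2, -6.1, -0.36, -2.84, 0.44, 1, 1.8, -1.7, -6.3, -0.77, -2.88, 0.12, 1, 1.8, -1.2, -6.3, -1.16, -2.82, -0.21, 1, 3.3, 2.8, -5.6, -2.21, -1.17, -3.56, 1, 3.1, 3.5, -4.3, -2.33, -0.34, -3.69, 1, 2.9, 3.5, -4, -2.53, -0.02, -3.53, 1, 3, 3.9, -3.8, -2.8, 0.29, -3.47, 1, 2.9, 3.8, -3.6, -2.9, 0.56, -3.19, 1, 2.9, 3.9, -3.4, -3.1, 0.85, -3.01, 1, 2.9, 4, -3.4, -3.27, 1.12, -2.81, 1, 3, 4, -3.2, -3.41, 1.36, -2.55, 1]
2 [2.9, 4, -3.2, -3.51, 1.59, -2.26, 1, 0.9, 1.2, -0.9, -1.02, 0.5, -0.59, 1]
```

```bash
cat > plan2.py <<'E'
from kin import *
from rig import read_state
import sys
np.set_printoptions(precision=3,suppress=True,linewidth=150)
q0=np.array(read_state()['joint_positions'])
xb=np.array([np.cos(np.radians(22.4)),np.sin(np.radians(22.4)),0])
R=rot(xb,-40)@down(22.4+180)
g=np.array([.4505,-.2832,.025]); tcp=g+.019*R[:,2]
pre=tcp-.09*R[:,2]
qp,e=ik(pre,R,[-32.8,50.8,123.5,219.2,35.5,-95.6])
hold=np.array([.46,-.13,.27])
x0=fk(q0,P)[0]
wq=[q0,np.array([-36,25,115,80,32,-40.]),np.array([-34,30,115,160,32,-75.]),qp]
wx=[x0,hold,hold,np.array([.42,-.2,.16])]
ns=[60,40,40]
F=[];q=q0.copy();worst=0
for k in range(3):
    for i in range(ns[k]):
        s=(i+1)/ns[k]; Rr=fkR(wq[k]+(wq[k+1]-wq[k])*s)
        u=min(1,s*1.3) if k==0 else s
        x=wx[k]+(wx[k+1]-wx[k])*u
        qn,e=ik(x,Rr,q); worst=max(worst,e)
        if np.abs(qn-q).max()>15: print('jump',k,i,q,qn)
        q=qn; F.append((x,Rr,q))
        if i%8==7: print(k,i,q,x,Rr[:,2],round(e,5))
n=30
for i in range(n):
    x=wx[3]+(pre-wx[3])*(i+1)/n; q,e=ik(x,R,q); worst=max(worst,e); F.append((x,R,q))
print(q,qp,worst)
F=[(x0,fkR(q0),q0)]+F
rows=rows_from_fine(F,1); print(len(rows)); show(rows)
E
python3 plan2.py
```

```text
0 7 [-32.102  27.616 114.984 -42.658  26.563  -3.087] [ 0.438 -0.253  0.137] [ 0.078 -0.407 -0.91 ] 0.0
0 15 [-31.981  23.695 111.189 -23.192  35.163  -9.297] [ 0.443 -0.227  0.165] [ 0.054 -0.301 -0.952] 0.0
0 23 [-33.631  19.975 108.868  -8.7    42.054 -11.109] [ 0.447 -0.202  0.193] [ 0.08  -0.175 -0.981] 0.0
0 31 [-36.602  16.199 108.566   4.54   46.484 -11.952] [ 0.452 -0.176  0.221] [ 0.157 -0.045 -0.986] 0.0
0 39 [-40.432  12.234 110.569  18.135  48.44  -13.453] [ 0.457 -0.15   0.249] [ 0.282  0.065 -0.957] 0.0
0 47 [-45.378   8.901 115.222  33.648  47.758 -18.247] [ 0.46 -0.13  0.27] [ 0.44   0.138 -0.887] 0.0
0 55 [-52.84    9.131 123.012  54.563  45.439 -32.905] [ 0.46 -0.13  0.27] [ 0.609  0.157 -0.777] 0.0
1 7 [-59.247  12.227 133.606  82.949  46.016 -54.723] [ 0.46 -0.13  0.27] [ 0.776  0.093 -0.624] 0.0
1 15 [-60.137  15.597 139.843 101.153  48.219 -67.823] [ 0.46 -0.13  0.27] [ 0.838  0.01  -0.546] 0.0
1 23 [-55.98   13.903 139.97  108.07   43.281 -62.219] [ 0.46 -0.13  0.27] [ 0.871 -0.097 -0.481] 0.09062
1 31 [-46.674  12.045 139.97  126.55   33.889 -62.669] [ 0.46 -
[... 1813 characters left out ...]
-1.2, 0, 0, 0, 1, 0.3, -0.3, -1.2, 0, 0, 0, 1, 0.2, -0.3, -1.3, 0, 0, 0, 1, 0.3, -0.3, -1.2, 0, 0, 0, 1, 0.3, -0.2, -1.2, 0, 0, 0, 1, 0.9, -0.1, -2.2, -0.1, -0.18, -0.28, 1, 1.7, 0.7, -3.1, -0.3, -0.52, -0.82, 1, 2.1, 1.1, -4.1, -0.4, -0.7, -1.1, 1, 3.1, 2.2, -6.3, -0.6, -1.05, -1.65, 1, 2.8, 3, -6.3, -0.6, -1.05, -1.65, 1, 2.7, 3.4, -6.4, -0.6, -1.05, -1.65, 1]
9 [1.3, 2, -3.1, -0.3, -0.53, -0.83, 1, 0.8, 1.4, -2.1, -0.2, -0.35, -0.55, 1, 0.9, 1.4, -2.1, -0.2, -0.35, -0.55, 1, 0.8, 1.4, -2.1, -0.2, -0.35, -0.55, 1, 0.8, 1.6, -2.1, -0.2, -0.35, -0.55, 1, 0.8, 1.5, -2.1, -0.2, -0.35, -0.55, 1, 0.4, 0.8, -1, 0.38, -1.67, -3.23, 1, 0, 0, 0, 0.39, -1.23, -2.42, 1, 0, 0, 0, 0.44, -1.37, -2.68, 1]
```

```bash
cat > plan3.py <<'E'
from kin import *
from rig import read_state
np.set_printoptions(precision=3,suppress=True,linewidth=150)
q0=np.array(read_state()['joint_positions'])
xb=np.array([np.cos(np.radians(22.4)),np.sin(np.radians(22.4)),0])
R=rot(xb,-40)@down(22.4+180)
g=np.array([.4505,-.2832,.025]); tcp=g+.019*R[:,2]
pre=tcp-.09*R[:,2]
x0=fk(q0,P)[0]
def axis_R(az,tilt,yaz):
    # tool axis: tilt from down toward az; jaw y nominal azimuth yaz carried along
    a=np.radians(az); k=np.array([-np.sin(a),np.cos(a),0])   # rotating -z about k by +tilt moves toward -? 
    return rot(k,-tilt)@down(yaz)
seq=[(x0,None),
 (np.array([.47,-.12,.25]),axis_R(-67,5,-10)),
 (np.array([.58,.10,.27]),axis_R(90,35,-55)),
 (np.array([.58,.10,.27]),axis_R(45,40,-100)),
 (np.array([.58,.10,.27]),axis_R(5,45,-140)),
 (np.array([.47,-.12,.22]),axis_R(-40,42,-155)),
 (np.array([.43,-.215,.14]),R),(pre,R)]
F=[(x0,fkR(q0),q0)];q=q0.copy()
from scipy.spatial.transform import Slerp
for k in range(len(seq)-1):
    Ra=F[-1][1];Rb=seq[k+1][1];xa=seq[k][0];xe=seq[k+1][0];n=40
    sl=Slerp([0,1],Ro.from_matrix([Ra,Rb]))
    for i in range(n):
        s=(i+1)/n;x=xa+(xe-xa)*s;Rr=sl(s).as_matrix();qn,e=ik(x,Rr,q)
        if np.abs(qn-q).max()>15: print('jump',k,i,q,qn)
        q=qn;F.append((x,Rr,q))
        if i%10==9 or e>1e-4: print(k,i,q,x,Rr[:,2],round(e,5))
rows=rows_from_fine(F,1); print(len(rows)); show(rows)
E
python3 plan3.py
```

```text
0 9 [-31.089  26.382 114.92  -38.915  27.045 -11.051] [ 0.443 -0.239  0.144] [ 0.093 -0.39  -0.916] 0.0
0 19 [-28.61   22.079 110.288 -21.642  38.252 -17.965] [ 0.452 -0.2    0.179] [ 0.06  -0.293 -0.954] 0.0
0 29 [-26.776  18.788 105.859 -11.5    48.935 -17.321] [ 0.461 -0.16   0.215] [ 0.04  -0.188 -0.981] 0.0
0 39 [-25.405  16.189 101.83   -3.9    58.297 -13.462] [ 0.47 -0.12  0.25] [ 0.034 -0.08  -0.996] 0.0
1 9 [-22.716  19.407  95.739   4.302  68.194  -3.489] [ 0.497 -0.065  0.255] [-0.026  0.086 -0.996] 0.0
1 19 [-21.003  22.496  91.396  13.332  74.849   6.482] [ 0.525 -0.01   0.26 ] [-0.052  0.258 -0.965] 0.0
1 29 [-19.683  25.263  88.981  23.169  78.252  16.29 ] [0.552 0.045 0.265] [-0.043  0.425 -0.904] 0.0
1 39 [-18.304  27.65   88.483  33.757  78.518  25.431] [0.58 0.1  0.27] [-0.     0.574 -0.819] 0.0
2 9 [-19.687  25.197  93.856  38.164  71.31   30.436] [0.58 0.1  0.27] [ 0.12   0.579 -0.807] 0.0
2 19 [-20.468  22.787  99.159  42.74   63.645  35.256] [0.58 0.1  0.27] [ 0.239  0.56  -0.793] 0.0
2 29 [-20.475  20.508 104.212  47.571  55.507  40.039] [0.58 0.1  0.27] [ 0.3
[... 13397 characters left out ...]
, 0, 1, 0.3, -0.9, -7, 0, 0, 0, 1, -2.7, 1, -6.4, -1.65, -3.3, -0.75, 1, -0.9, 0.4, -1.2, -0.55, -1.1, -0.25, 1, -0.5, 0.2, -0.5, -0.28, -0.55, -0.13, 1, -0.5, 0.3, -0.6, -0.27, -0.55, -0.12, 1, -0.4, 0.2, -0.6, -0.28, -0.55, -0.13, 1, -0.5, 0.2, -0.6, -0.27, -0.55, -0.12, 1, -0.5, 0.2, -0.5, -0.28, -0.55, -0.13, 1, -0.4, 0.3, -0.6, -0.27, -0.55, -0.12, 1, -3.3, 1.5, -4, -1.93, -3.85, -0.88, 1, -3.3, 1.6, -3.9, -1.92, -3.85, -0.87, 1, -3.3, 1.6, -4, -1.93, -3.85, -0.88, 1]
6 [-3.2, 2.6, -3.7, -1.77, -3.7, -1.42, 1, -2.6, 4.6, -2.8, -1.3, -3.09, -2.6, 1, -2.7, 4.7, -2.8, -1.3, -3.09, -2.6, 1, -2, 3.6, -2.1, -0.94, -2.89, -3.21, 1, 0, 0, 0, 0.21, -1.76, -4.1, 1, 0, 0, 0, 0.04, -0.32, -0.75, 1]
```

```bash
cat > plan4.py <<'E'
from kin import *
from rig import read_state
np.set_printoptions(precision=2,suppress=True,linewidth=150)
q0=np.array(read_state()['joint_positions'])
xb=np.array([np.cos(np.radians(22.4)),np.sin(np.radians(22.4)),0])
R=rot(xb,-40)@down(22.4+180)
g=np.array([.4505,-.2832,.025]); tcp=g+.019*R[:,2]
pre=tcp-.09*R[:,2]
qp,e=ik(pre,R,[-32.8,50.8,123.5,219.2,35.5,-95.6])
x0=fk(q0,P)[0]
def pik(x,w,s):
    r=least_squares(lambda a:fk(np.r_[a,w],P)[0]-x,np.clip(s,LO[:3]+.01,HI[:3]-.01),bounds=(LO[:3],HI[:3])); return np.r_[r.x,w],np.abs(r.fun).max()
W=[(x0,q0[3:]),((.46,-.14,.22),(0,45,-10)),((.55,.05,.30),(50,45,-30)),((.60,.08,.33),(90,40,-45)),((.60,.08,.34),(150,35,-68)),((.52,-.08,.26),(185,35,-80)),((.43,-.20,.15),(225,33,-100)),(pre,qp[3:])]
F=[(x0,fkR(q0),q0)];q=q0.copy()
for (xa,wa),(xe,we) in zip(W[:-1],W[1:]):
    for i in range(40):
        s=(i+1)/40;x=np.array(xa)+(np.array(xe)-xa)*s;w=np.array(wa)+(np.array(we)-wa)*s
        qn,e=pik(x,w,q[:3])
        if np.abs(qn-q).max()>8: print('jump',q,qn)
        if e>1e-3: print('err',e)
        q=qn;F.append(fk(q,P)+(q,))
        if i%20==19: print(q,x,F[-1][1][:,2])
print(qp)
rows=rows_from_fine(F,1); print(len(rows)); show(rows)
E
python3 plan4.py
```

```text
[-26.42  24.15 114.14 -38.13  31.95   3.  ] [ 0.45 -0.21  0.16] [ 0.08 -0.41 -0.91]
[-30.26  15.91 109.25   0.    45.   -10.  ] [ 0.46 -0.14  0.22] [ 0.15 -0.09 -0.99]
[-28.58  11.96 110.82  25.    45.   -20.  ] [ 0.51 -0.05  0.26] [ 0.36  0.14 -0.92]
[-24.82  11.51 112.64  50.    45.   -30.  ] [0.55 0.05 0.3 ] [ 0.53  0.35 -0.77]
[-25.32  12.79 116.36  70.    42.5  -37.5 ] [0.57 0.07 0.32] [ 0.66  0.39 -0.64]
[-22.89  14.44 119.09  90.    40.   -45.  ] [0.6  0.08 0.33] [ 0.76  0.38 -0.53]
[-19.09  15.57 125.37 120.    37.5  -56.5 ] [0.6  0.08 0.34] [ 0.87  0.26 -0.42]
[-11.54  16.36 127.8  150.    35.   -68.  ] [0.6  0.08 0.34] [ 0.92  0.1  -0.37]
[-15.41  17.76 133.28 167.5   35.   -74.  ] [0.56 0.   0.3 ] [ 0.89 -0.12 -0.45]
[-19.22  20.55 135.98 185.    35.   -80.  ] [ 0.52 -0.08  0.26] [ 0.79 -0.33 -0.52]
[-20.91  25.52 136.24 205.    34.   -90.  ] [ 0.47 -0.14  0.21] [ 0.61 -0.49 -0.63]
[ -24.14   31.44  133.88  225.     33.   -100.  ] [ 0.43 -0.2   0.15] [ 0.38 -0.59 -0.71]
[ -25.69   36.18  131.24  228.05   32.67 -101.62] [ 0.43 -0.22  0.11] [ 0.31 -0.59 -0.74]
[ -27.22   40.
[... 802 characters left out ...]
7, 1.12, 0.67, 0.67, 1, 3.6, -2.1, -3.7, 1.13, 0.68, 0.68, 1]
18 [3.7, -1, -4.5, 0, 0, 0.15, 1, 3.3, -0.9, -4.4, 0, 0, 0.15, 1, 2.8, -0.8, -4.2, 0, 0, 0.15, 1, 2.5, -0.7, -4.1, 0, 0, 0.15, 1, 2.2, -0.6, -3.9, 0, 0, 0.15, 1, 2, -0.5, -3.8, 0, 0, 0.15, 1, 2.2, 0.5, -4.9, -0.6, -1.2, -0.5, 1, 2.4, 2, -7.3, -1.8, -3.6, -1.8, 1, 2.1, 2, -7.3, -1.8, -3.6, -1.8, 1, 1.9, 2, -7.4, -1.8, -3.6, -1.8, 1, 1.7, 1.9, -7.6, -1.8, -3.6, -1.8, 1, 0.9, 3.1, -6.5, -2, -2.8, -2.4, 1, 0.9, 3.4, -6.6, -2.03, -2.7, -2.48, 1, 0.9, 3.4, -6.7, -2.02, -2.7, -2.47, 1, 1.1, 3.2, -7, -2.03, -2.7, -2.48, 1, 1.4, 3.2, -5.9, -1.04, -2.63, -3.31, 1, 1.3, 2.7, -3.6, 0.18, -2.25, -3.89, 1, 0.4, 0.7, -1.1, 0.05, -0.72, -1.23, 1]
```

Call:
{"op": "send_rows", "data": {"moves": [0.2,-0.8,-3.2,0.26,1.39,1.11,1,0.8,-0.9,-3.4,0.26,1.39,1.11,1,1.3,-1.1,-3.6,0.27,1.39,1.12,1,1.9,-1.3,-3.8,0.26,1.39,1.11,1,2.5,-1.5,-3.9,0.26,1.39,1.11,1,3.1,-1.6,-4,0.26,1.4,1.11,1,3.7,-1.8,-3.9,0.26,1.39,1.11,1,4.3,-1.8,-4,0.26,1.39,1.11,1,4.8,-2,-3.9,0.27,1.39,1.12,1,5.9,-2.8,-3.9,0.48,1.86,1.31,1,5,-4.6,-1,1.58,3.33,1.4,1,5,-4.4,-0.9,1.57,3.32,1.4,1,5.2,-4.1,-0.7,1.58,3.33,1.4,1,5.1,-4,-0.5,1.57,3.32,1.4,1,5.2,-3.6,-0.5,1.58,3.33,1.4,1,5.2,-3.3,-2,1.4,2.2,1.1,1,4.8,-2.6,-4,1.12,0.67,0.67,1,4.3,-2.5,-3.9,1.13,0.68,0.68,1,4,-2.2,-3.7,1.12,0.67,0.67,1,3.6,-2.1,-3.7,1.13,0.68,0.68,1]}}

```text
time_s: 5.8
position: [0.5999, 0.0797, 0.3307]
tcp_rot: [[0.35, 0.538, 0.767], [0.435, -0.818, 0.376], [0.83, 0.202, -0.52]]
force: [0.7, 0.4, 0.4]
opening: 0.999
```

```bash
python3 -c "
from h import *
from kin import *
np.set_printoptions(precision=3,suppress=True)
s=read_state();print(s['time_s'],s['joint_positions'],s['position'],fk(s['joint_positions'],P)[0])"
```

```text
5.8 [-23.056  14.49  119.419  91.101  40.249 -46.175] [0.6   0.08  0.331] [0.6   0.08  0.331]
```

Call:
{"op": "send_rows", "data": {"moves": [3.7,-1,-4.5,0,0,0.15,1,3.3,-0.9,-4.4,0,0,0.15,1,2.8,-0.8,-4.2,0,0,0.15,1,2.5,-0.7,-4.1,0,0,0.15,1,2.2,-0.6,-3.9,0,0,0.15,1,2,-0.5,-3.8,0,0,0.15,1,2.2,0.5,-4.9,-0.6,-1.2,-0.5,1,2.4,2,-7.3,-1.8,-3.6,-1.8,1,2.1,2,-7.3,-1.8,-3.6,-1.8,1,1.9,2,-7.4,-1.8,-3.6,-1.8,1,1.7,1.9,-7.6,-1.8,-3.6,-1.8,1,0.9,3.1,-6.5,-2,-2.8,-2.4,1,0.9,3.4,-6.6,-2.03,-2.7,-2.48,1,0.9,3.4,-6.7,-2.02,-2.7,-2.47,1,1.1,3.2,-7,-2.03,-2.7,-2.48,1,1.4,3.2,-5.9,-1.04,-2.63,-3.31,1,1.3,2.7,-3.6,0.18,-2.25,-3.89,1,0.4,0.7,-1.1,0.05,-0.72,-1.23,1,0,0,0,0,0,0,1,0,0,0,0,0,0,1]}}

```text
time_s: 7.8
position: [0.432, -0.2403, 0.0789]
tcp_rot: [[0.292, -0.924, 0.248], [-0.706, -0.383, -0.596], [0.645, -0.001, -0.764]]
force: [-0.3, -0.2, 1.0]
opening: 0.997
```

```bash
cat > plan5.py <<'E'
from h import *
from kin import *
np.set_printoptions(precision=3,suppress=True)
s=read_state();print(s['time_s'],s['joint_positions'],s['position'])
xb=np.array([np.cos(np.radians(22.4)),np.sin(np.radians(22.4)),0])
R=rot(xb,-40)@down(22.4+180)
g=np.array([.4505,-.2832,.025]); tcp=g+.019*R[:,2]
print('target',tcp,'delta cm',100*(tcp-s['position']),'drot',np.degrees(Ro.from_matrix(R@s['tcp_rot'].T).as_rotvec()), 't',R[:,2])
snap('side','s5'); snap('wrist','w5')
E
python3 plan5.py
```

```text
7.8 [ -27.207   40.986  128.704  230.111   32.877 -102.201] [ 0.432 -0.24   0.079]
target [ 0.455 -0.294  0.01 ] delta cm [ 2.32  -5.418 -6.846] drot [ 0.149  0.123 -0.122] t [ 0.245 -0.594 -0.766]
```

View pics/s5.png

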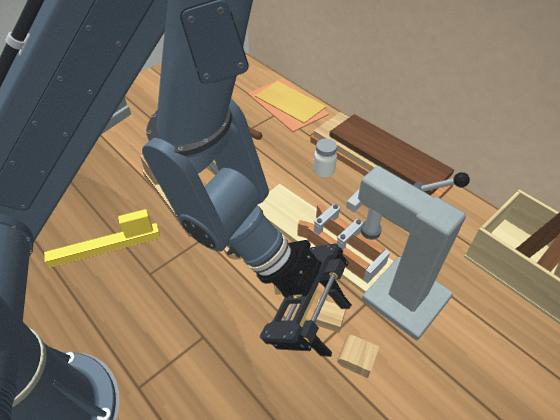

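View pics/w5.png

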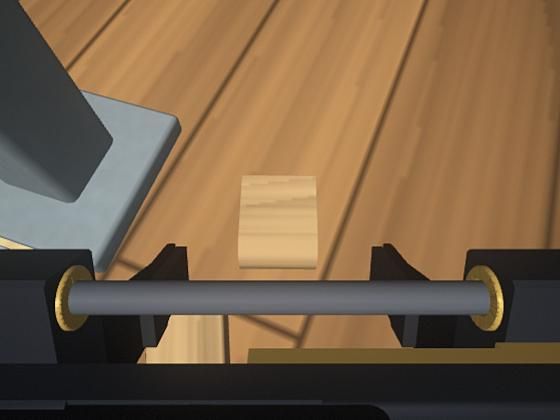

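Call:
{"op": "send_rows", "data": {"moves": [0,0,0,0.7,-1.6,-2.1,1,0,0,0,0.7,-1.6,-2.1,1,0,0,0,0.5,-1.1,-1.4,1,0,0,0,0.3,-0.8,-0.9,1,0,0,0,0.1,-0.3,-0.3,1,0,0,0,0,0,0,1,0,0,0,0,0,0,1]}}

```text
time_s: 8.6
position: [0.4552, -0.2943, 0.0105]
tcp_rot: [[0.292, -0.924, 0.247], [-0.706, -0.383, -0.595], [0.645, -0.001, -0.764]]
force: [0.7, -0.5, 0.3]
opening: 1.003
```

```bash
python3 plan5.py
```

```text
8.6 [-32.769  50.932 123.627 218.852  35.785 -95.223] [ 0.455 -0.294  0.011]
target [ 0.455 -0.294  0.01 ] delta cm [-0.006 -0.022 -0.009] drot [ 0.119  0.098 -0.102] t [ 0.245 -0.594 -0.766]
```

View pics/w5.png

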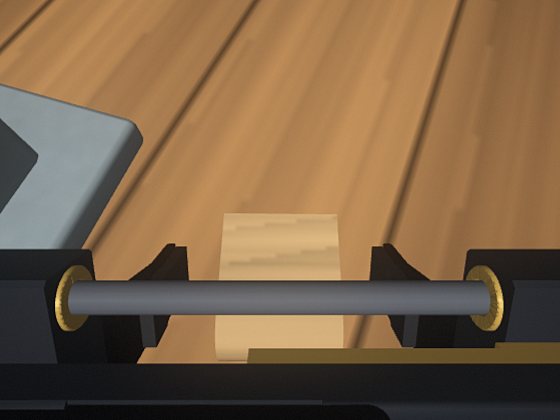

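Block is centred between the fingers (cols 218–342, middle 280). Closing.

Call:
{"op": "send_rows", "data": {"moves": [0,0,0,0,0,0,-1,0,0,0,0,0,0,-1,0,0,0,0,0,0,-1,0,0,0,0,0,0,-1,0,0,0,0,0,0,-1,0,0,0,0,0,0,-1,0,0,0,0,0,0,-1]}}

```text
time_s: 9.4
position: [0.4555, -0.2949, 0.0098]
tcp_rot: [[0.292, -0.924, 0.247], [-0.707, -0.382, -0.596], [0.645, -0.001, -0.764]]
force: [-0.0, 0.2, 0.7]
opening: 0.575
```

```bash
cat > plan6.py <<'E'
from h import *
from kin import *
np.set_printoptions(precision=2,suppress=True,linewidth=150)
c=load('w1'); e=unproj(c,[[371,142],[453.5,171]],.014)[:,:2]; print('edge w1',e*1000,'mid',e.mean(0)*1000)
c=load('s5'); 
mouth=np.array([.5986,-.0155]); d=np.array([.083,-.9965]);azd=np.degrees(np.arctan2(d[1],d[0]))
s=read_state(); q0=np.array(s['joint_positions']); x0,R0=fk(q0,P)
xb=np.array([np.cos(np.radians(22.4)),np.sin(np.radians(22.4)),0])
Rb0=np.c_[xb,[0,0,1],np.cross(xb,[0,0,1])]   # block axes: x=xb, y=?, z=arch
a=np.array([-xb[1],xb[0],0]); Rb0=np.c_[xb,np.cross(a,xb),a]
cb0=np.array([.4505,-.2832,.016])
# block in tool
Rtb=s['tcp_rot'].T@Rb0; ptb=s['tcp_rot'].T@(cb0-s['position'])
# target block: z up, x along feed (either sign)
d3=np.r_[d,0]; d3/=np.linalg.norm(d3)
Rb1=np.c_[d3,np.cross([0,0,1],d3),[0,0,1]]
cb1=np.r_[mouth-.078*d,.014+.030+.002]
R1=Rb1@Rtb.T
if R1[0,2]<0: 
    Rb1=np.c_[-d3,np.cross([0,0,1],-d3),[0,0,1]]; R1=Rb1@Rtb.T
x1=cb1-R1@ptb
q1,e=ik(x1,R1,[-11,54,126,164,50,90]); print('tgt',x1,R1[:,2],q1,e)
def pik(x,w,s_):
    r=least_squares(lambda a:fk(np.r_[a,w],P)[0]-x,np.clip(s_,LO[:3]+.01,HI[:3]-.01),bounds=(LO[:3],HI[:3])); return np.r_[r.x,w],np.abs(r.fun).max()
pre=x1+np.array([0,0,.10]); qp,e=ik(pre,R1,q1); print('pre',qp,e)
w0=q0[3:]
W=[(x0,w0),(x0+[-.02,.05,.10],w0+[-5,2,30]),((.45,-.13,.20),w0+[-20,10,90]),((.52,0,.20),(175,47,40)),(pre,qp[3:])]
F=[(x0,R0,q0)];q=q0.copy()
for (xa,wa),(xe,we) in zip(W[:-1],W[1:]):
    for i in range(40):
        u=(i+1)/40;x=np.array(xa)+(np.array(xe)-xa)*u;w=np.array(wa)+(np.array(we)-wa)*u
        qn,e=pik(x,w,q[:3])
        if np.abs(qn-q).max()>8: print('jump',q,qn)
        if e>1e-3: print('err',e)
        q=qn;F.append(fk(q,P)+(q,))
        if i%20==19: print(q,x,F[-1][1][:,2], 'block', x+F[-1][1]@ptb)
rows=rows_from_fine(F,-1); print(len(rows)); show(rows)
np.savez('tgt.npz',x1=x1,R1=R1,ptb=ptb,Rtb=Rtb)
E
python3 plan6.py
```

```text
edge w1 [[539.4 121.4]
 [636.5 127.8]] mid [587.95 124.6 ]
tgt [0.6  0.06 0.03] [ 0.76  0.06 -0.64] [-10.71  54.16 127.48 164.98  51.44  89.36] 2.342788463227663e-10
pre [-10.71  37.92 127.25 159.68  35.71  96.6 ] 1.3322676295501878e-14
[-31.5   45.2  128.43 216.33  36.79 -80.21] [ 0.45 -0.27  0.06] [ 0.3  -0.6  -0.74] block [ 0.44 -0.26  0.07]
[-30.13  39.03 132.95 213.83  37.79 -65.21] [ 0.44 -0.24  0.11] [ 0.36 -0.6  -0.71] block [ 0.43 -0.23  0.12]
[-25.41  34.29 138.16 206.33  41.79 -35.21] [ 0.44 -0.19  0.15] [ 0.5  -0.56 -0.66] block [ 0.44 -0.18  0.16]
err 0.002050955304512825
err 0.003951528287820583
err 0.005837595812155816
err 0.007708467666664998
err 0.009563457438498957
err 0.011401875771215209
err 0.01322303416147308
err 0.015026245066292965
err 0.016810820715434882
err 0.018576076109021844
err 0.02032132894075739
err 0.022045899285005055
[-20.82  30.91 139.97 198.83  45.79  -5.21] [ 0.45 -0.13  0.2 ] [ 0.65 -0.49 -0.58] block [ 0.44 -0.12  0.21]
err 0.022230999412025776
err 0.022378605694849174
err 0.02248855729139132
err 0.02256071057308534
err 0.022594942246954797
er
[... 1426 characters left out ...]
6, -2.6, 0.22, 1.72, 1.36, -1, 2.8, -5.7, -2.6, 0.22, 1.72, 1.35, -1, 3.2, -5.7, -2.5, 0.22, 1.73, 1.35, -1, 3.6, -5.6, -2.3, 0.23, 1.71, 1.35, -1, 3.7, -6.2, -2, 1.35, 1.36, 1.14, -1, 4.3, -6, -1.8, 1.28, 1.46, 1.21, -1, 4.6, -3.5, 0.9, 1.28, 2.38, 0, -1, 4.9, -3, 0.8, 1.09, 2.43, 0.03, -1, 5.2, -2.7, 0.7, 0.9, 2.42, 0.06, -1, 5.4, -2.2, 0.6, 0.72, 2.4, 0.08, -1, 5.6, -1.8, 0.6, 0.54, 2.36, 0.1, -1, 6.3, -1.1, -0.4, 0.66, 1.96, -0.24, -1, 6.6, 0, -2.2, 1.17, 0.93, -1, -1, 6.3, 0.3, -2.3, 1.18, 0.94, -1, -1, 6.2, 0.5, -2.4, 1.18, 0.94, -1, -1, 6, 0.7, -2.4, 1.17, 0.94, -1.01, -1]
3 [5.9, 0.9, -2.6, 1.18, 0.94, -1, -1, 5.6, 1.1, -2.6, 1.17, 0.94, -1, -1, 1.8, 0.4, -0.9, 0.39, 0.31, -0.33, -1]
```

```bash
sed -i "s/^W=.*/W=[(x0,w0),(x0+[-.01,.05,.09],w0+[0,-2,30]),((.49,-.13,.17),(205,34,-10)),((.55,0,.17),(178,34,40)),(pre,qp[3:])]/; s/if e>1e-3: print('err',e)/if e>1e-3: print('err')/" plan6.py; python3 plan6.py
```

```text
edge w1 [[539.4 121.4]
 [636.5 127.8]] mid [587.95 124.6 ]
tgt [0.6  0.06 0.03] [ 0.76  0.06 -0.64] [-10.71  54.16 127.48 164.98  51.44  89.36] 2.342788463227663e-10
pre [-10.71  37.92 127.25 159.68  35.71  96.6 ] 1.3322676295501878e-14
[-31.11  45.19 127.07 218.83  34.79 -80.21] [ 0.45 -0.27  0.05] [ 0.29 -0.59 -0.75] block [ 0.45 -0.26  0.06]
[-29.3   39.07 130.24 218.83  33.79 -65.21] [ 0.45 -0.24  0.1 ] [ 0.34 -0.59 -0.74] block [ 0.44 -0.23  0.11]
[-24.22  34.6  132.88 211.92  33.9  -37.6 ] [ 0.47 -0.19  0.13] [ 0.46 -0.53 -0.71] block [ 0.46 -0.18  0.14]
[-19.25  30.34 134.44 205.    34.   -10.  ] [ 0.49 -0.13  0.17] [ 0.59 -0.46 -0.67] block [ 0.49 -0.12  0.18]
[-15.56  30.77 134.29 191.5   34.    15.  ] [ 0.52 -0.07  0.17] [ 0.69 -0.31 -0.66] block [ 0.51 -0.06  0.18]
[-12.27  31.55 132.66 178.    34.    40.  ] [0.55 0.   0.17] [ 0.75 -0.14 -0.65] block [0.54 0.01 0.18]
[-11.45  34.75 130.24 168.84  34.86  68.3 ] [0.57 0.03 0.15] [ 0.76 -0.04 -0.65] block [0.57 0.03 0.16]
[-10.71  37.92 127.25 159.68  35.71  96.6 ] [0.6  0.06 0.13] [ 0.76  0.06 -0.64] block [0.59 0.06 0.15]
2
[... 210 characters left out ...]
-2.4, 0.67, 1.72, 1.06, -1, 2.9, -4.9, -2.4, 0.67, 1.73, 1.05, -1, 3.2, -4.8, -2.3, 0.67, 1.72, 1.05, -1, 3.4, -4.8, -2.3, 0.67, 1.72, 1.06, -1, 3.8, -4.6, -2.1, 0.67, 1.72, 1.05, -1, 3.8, -4, -1.4, 0.75, 1.8, 0.7, -1, 4.3, -3.1, 0, 1.05, 2.28, 0, -1, 4.6, -2.8, 0.1, 1.05, 2.27, 0, -1, 4.7, -2.4, 0, 1.05, 2.28, 0, -1, 5, -2.2, 0, 1.05, 2.27, 0, -1, 5.1, -1.8, -0.1, 1.05, 2.28, 0, -1, 5.1, -1.1, -1.2, 0.81, 1.44, -0.27, -1, 5.7, -0.8, -2.6, 0.73, 0.94, -0.55, -1, 5.7, -0.6, -2.6, 0.72, 0.94, -0.56, -1, 5.8, -0.4, -2.6, 0.73, 0.94, -0.55, -1]
4 [5.8, -0.2, -2.6, 0.72, 0.94, -0.55, -1, 5.8, 0, -2.6, 0.73, 0.94, -0.55, -1, 5.8, 0.3, -2.6, 0.72, 0.94, -0.55, -1, 1, 0, -0.4, 0.12, 0.15, -0.09, -1]
```

Call:
{"op": "send_rows", "data": {"moves": [1.8,-5.2,-4.8,-0.25,1.25,2.25,-1,1.9,-5.3,-4.8,-0.25,1.25,2.25,-1,2,-5.5,-4.7,-0.25,1.25,2.25,-1,2.1,-5.6,-4.6,-0.25,1.25,2.25,-1,2.4,-5,-2.5,0.67,1.72,1.05,-1,2.6,-5,-2.4,0.67,1.72,1.06,-1,2.9,-4.9,-2.4,0.67,1.73,1.05,-1,3.2,-4.8,-2.3,0.67,1.72,1.05,-1,3.4,-4.8,-2.3,0.67,1.72,1.06,-1,3.8,-4.6,-2.1,0.67,1.72,1.05,-1,3.8,-4,-1.4,0.75,1.8,0.7,-1,4.3,-3.1,0,1.05,2.28,0,-1,4.6,-2.8,0.1,1.05,2.27,0,-1,4.7,-2.4,0,1.05,2.28,0,-1,5,-2.2,0,1.05,2.27,0,-1,5.1,-1.8,-0.1,1.05,2.28,0,-1,5.1,-1.1,-1.2,0.81,1.44,-0.27,-1,5.7,-0.8,-2.6,0.73,0.94,-0.55,-1,5.7,-0.6,-2.6,0.72,0.94,-0.56,-1,5.8,-0.4,-2.6,0.73,0.94,-0.55,-1]}}

```text
time_s: 11.4
position: [0.5753, 0.0333, 0.15]
tcp_rot: [[-0.611, -0.221, 0.76], [-0.378, 0.925, -0.034], [-0.696, -0.308, -0.649]]
force: [-0.2, 0.4, -0.9]
opening: 0.571
```

Call:
{"op": "send_rows", "data": {"moves": [5.8,-0.2,-2.6,0.72,0.94,-0.55,-1,5.8,0,-2.6,0.73,0.94,-0.55,-1,5.8,0.3,-2.6,0.72,0.94,-0.55,-1,1,0,-0.4,0.12,0.15,-0.09,-1,0,0,0,0,0,0,-1,0,0,0,0,0,0,-1]}}

```text
time_s: 12.0
position: [0.5979, 0.0624, 0.1332]
tcp_rot: [[-0.643, -0.083, 0.761], [-0.056, 0.997, 0.062], [-0.764, -0.003, -0.645]]
force: [0.0, 0.4, -0.9]
opening: 0.577
```

```bash
cat > chk7.py <<'E'
from h import *
from kin import *
np.set_printoptions(precision=2,suppress=True,linewidth=150)
s=read_state();z=np.load('tgt.npz')
print(s['time_s'],s['joint_positions'],s['position']*1000,s['opening'],s['force'])
Rb=s['tcp_rot']@z['Rtb']; print('block axes\n',Rb,'block c',(s['position']+s['tcp_rot']@z['ptb'])*1000)
print('delta cm to tgt',(z['x1']-s['position'])*100,'drot',np.degrees(Ro.from_matrix(z['R1']@s['tcp_rot'].T).as_rotvec()))
snap('side','s7'); snap('wrist','w7')
E
python3 chk7.py
```

```text
12.0 [-10.79  37.91 127.33 159.61  35.74  96.48] [597.91  62.37 133.16] 0.5765380408748493 [ 0.    0.39 -0.93]
block axes
 [[ 0.08  1.    0.  ]
 [-1.    0.08  0.  ]
 [ 0.   -0.    1.  ]] block c [591.68  62.   145.89]
delta cm to tgt [ 0.05  0.02 -9.99] drot [ 0.08 -0.04 -0.07]
```

View pics/s7.png

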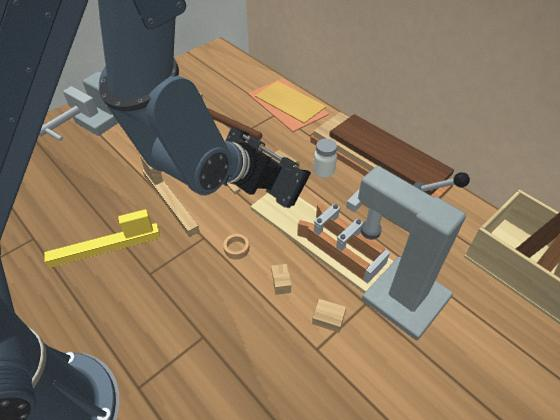

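View pics/w7.png

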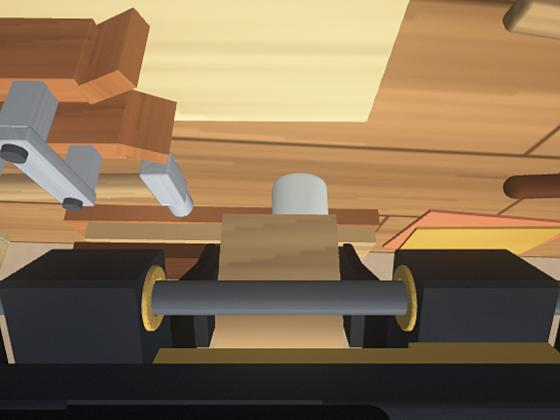

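Call:
{"op": "send_rows", "data": {"moves": [0,0,0,0,0,-2.5,-1,0,0,0,0,0,-2.5,-1,0,0,0,0,0,-2.5,-1,0,0,0,0,0,-1.5,-1,0,0,0,0,0,-0.8,-1,0,0,0,0,0,-0.2,-1,0,0,0,0,0,0,-1,0,0,0,0,0,0,-1]}}

```text
time_s: 12.9
position: [0.5988, 0.0625, 0.0343]
tcp_rot: [[-0.641, -0.083, 0.763], [-0.055, 0.997, 0.062], [-0.766, -0.002, -0.643]]
force: [-0.1, -0.6, -1.0]
opening: 0.575
```

```bash
python3 chk7.py; python3 -c "
import cv2
a=cv2.imread('pics/s7.png');cv2.imwrite('pics/s7a.png',cv2.resize(a[120:300,180:400],None,fx=3.2,fy=3.2,interpolation=cv2.INTER_CUBIC))"
```

```text
12.9 [-10.78  54.07 127.52 164.89  51.49  89.32] [598.82  62.45  34.32] 0.5753841219030384 [-0.06 -0.61 -1.04]
block axes
 [[ 0.08  1.   -0.  ]
 [-1.    0.08  0.  ]
 [ 0.    0.    1.  ]] block c [592.56  62.07  47.04]
delta cm to tgt [-0.05  0.02 -0.11] drot [ 0.03  0.1  -0.05]
```

View pics/s7a.png

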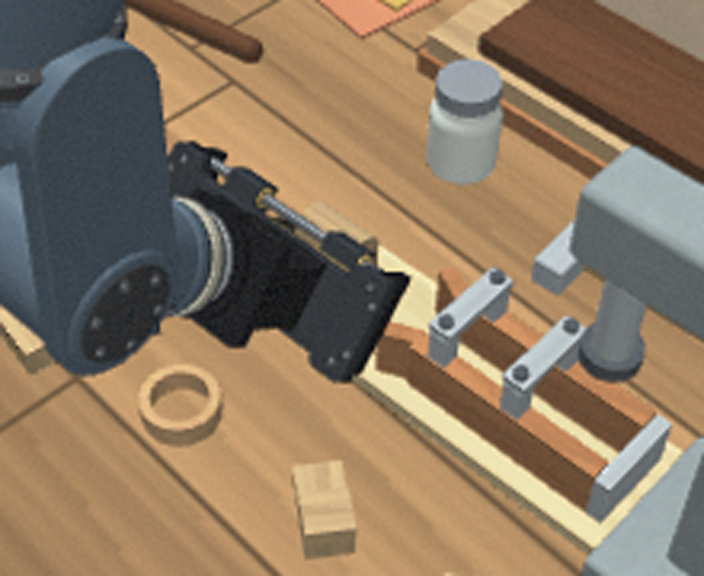

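Call:
{"op": "send_rows", "data": {"moves": [0,0,0,0,0,-0.15,-1,0,0,0,0,0,-0.1,-1,0,0,0,0,0,0,-1,0,0,0,0,0,0,-1]}}

```text
time_s: 13.4
position: [0.5986, 0.0625, 0.0309]
tcp_rot: [[-0.642, -0.083, 0.762], [-0.054, 0.997, 0.063], [-0.765, -0.001, -0.644]]
force: [0.6, -1.1, -0.5]
opening: 0.571
```

Call:
{"op": "send_rows", "data": {"moves": [0,0,0,0,0,-0.1,-1,0,0,0,0,0,0,-1,0,0,0,0,0,0,-1]}}

```text
time_s: 13.7
position: [0.5987, 0.0625, 0.0308]
tcp_rot: [[-0.64, -0.083, 0.764], [-0.054, 0.997, 0.063], [-0.766, -0.002, -0.643]]
force: [-2.3, 0.6, 5.1]
opening: 0.576
```

Call:
{"op": "send_rows", "data": {"moves": [0,0,0,0,0,0,0.3,0,0,0,0,0,0,0.4,0,0,0,0,0,0,0.5,0,0,0,0,0,0,0.5,0,0,0,0,0,0,0.5]}}

```text
time_s: 14.2
position: [0.5986, 0.0625, 0.0296]
tcp_rot: [[-0.642, -0.083, 0.762], [-0.055, 0.997, 0.063], [-0.764, -0.001, -0.645]]
force: [0.6, -0.3, -0.8]
opening: 0.745
```

```bash
python3 -c "
from h import *
snap('wrist','w8')"
```

```text
(no output)
```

View pics/w8.png

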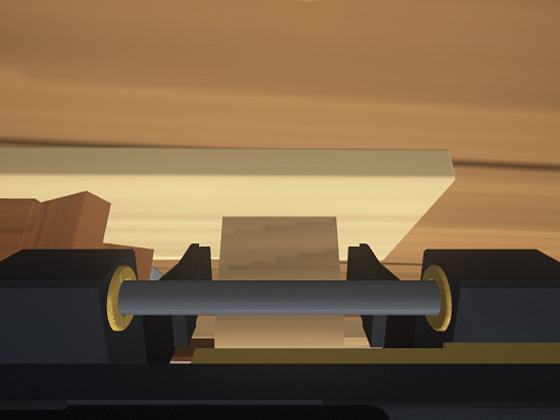

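Call:
{"op": "send_rows", "data": {"moves": [0,0,0,-0.8,-0.07,0.7,0.5,0,0,0,-1.5,-0.13,1.3,0.5,0,0,0,-2,-0.16,1.7,0.5,0,0,0,-2,-0.16,1.7,0.5,0,0,0,0,0,3,0.5,0,0,0,0,0,3,0.5,0,0,0,0,0,3,0.5,0,0,0,0,0,0,1]}}

```text
time_s: 15.05
position: [0.5357, 0.0575, 0.1787]
tcp_rot: [[-0.636, -0.084, 0.767], [-0.056, 0.996, 0.062], [-0.77, -0.004, -0.638]]
force: [-0.0, 0.2, 1.3]
opening: 0.784
```

```bash
cat > plan8.py <<'E'
from h import *
from kin import *
np.set_printoptions(precision=2,suppress=True,linewidth=150)
s=read_state(); q0=np.array(s['joint_positions']); x0,R0=fk(q0,P); print(s['time_s'],q0,x0)
snap('side','s8')
a=cv2.imread('pics/s8.png');cv2.imwrite('pics/s8a.png',cv2.resize(a[120:300,180:400],None,fx=3.2,fy=3.2,interpolation=cv2.INTER_CUBIC))
def pik(x,w,s_):
    r=least_squares(lambda a:fk(np.r_[a,w],P)[0]-x,np.clip(s_,LO[:3]+.01,HI[:3]-.01),bounds=(LO[:3],HI[:3])); return np.r_[r.x,w],np.abs(r.fun).max()
xe=np.array([.415,.30,.25]); Re=down(-6.1); qe,e=ik(xe,Re,[25,25,90,0,65,34]); print('end',qe,e)
W=[(x0,q0[3:]),((.58,.10,.24),(135,38,75)),((.58,.15,.30),(80,40,55)),((.5,.25,.28),(35,50,45)),(xe,qe[3:])]
F=[(x0,R0,q0)];q=q0.copy()
for (xa,wa),(xb,we) in zip(W[:-1],W[1:]):
    for i in range(40):
        u=(i+1)/40;x=np.array(xa)+(np.array(xb)-xa)*u;w=np.array(wa)+(np.array(we)-wa)*u
        qn,e=pik(x,w,q[:3])
        if np.abs(qn-q).max()>8: print('jump',q,qn)
        if e>1e-3: print('err')
        q=qn;F.append(fk(q,P)+(q,))
        if i%20==19: print(q,x,F[-1][1][:,2])
rows=rows_from_fine(F,1); print(len(rows)); show(rows)
E
python3 plan8.py
```

```text
15.05 [-14.14  30.4  135.45 155.81  37.15  97.18] [0.54 0.06 0.18]
end [23.36 19.55 96.21 -0.   64.24 29.46] 3.219646771412954e-14
[-14.58  27.74 132.97 145.4   37.58  86.09] [0.56 0.08 0.21] [ 0.8   0.15 -0.58]
[-14.68  25.37 129.68 135.    38.    75.  ] [0.58 0.1  0.24] [ 0.81  0.24 -0.53]
[-17.55  20.98 125.04 107.5   39.    65.  ] [0.58 0.12 0.27] [ 0.74  0.39 -0.54]
[-16.    16.3  117.27  80.    40.    55.  ] [0.58 0.15 0.3 ] [ 0.63  0.48 -0.61]
[-10.25  15.08 112.33  57.5   45.    50.  ] [0.54 0.2  0.29] [ 0.43  0.53 -0.73]
[  0.57  14.96 105.62  35.    50.    45.  ] [0.5  0.25 0.28] [ 0.23  0.44 -0.87]
[ 10.39  16.46 100.63  17.5   57.12  37.23] [0.46 0.28 0.27] [ 0.07  0.27 -0.96]
[23.36 19.55 96.21 -0.   64.24 29.46] [0.41 0.3  0.25] [-0. -0. -1.]
36
20 [-4.3, -1.9, 5.8, 0.78, 0.75, 1.07, 1, -4.5, -2, 5.7, 0.78, 0.74, 1.08, 1, -4.6, -2.2, 5.6, 0.78, 0.75, 1.07, 1, -4.8, -2.4, 5.6, 0.78, 0.75, 1.07, 1, -5, -2.5, 5.5, 0.77, 0.74, 1.08, 1, -4.6, -2.2, 5.3, 0.56, 0.66, 0.91, 1, -4.3, -1.5, 5.2, 0, 0.5, 0.6, 1, -4.4, -1.6, 5.3, 0, 0.5, 0.6, 1, -4.5, -1.8, 5.4, 0, 0.5, 0.6, 1, -4.
[... 260 characters left out ...]
, 1, -4.3, -0.7, 6.5, -1, 1.25, -0.25, 1, -3.4, -0.7, 5.4, -0.8, 1, -0.2, 1, -3.5, -0.8, 5.5, -0.8, 1, -0.2, 1]
16 [-3.5, -0.7, 5.7, -0.8, 1, -0.2, 1, -3.6, -0.8, 5.8, -0.8, 1, -0.2, 1, -3.7, -0.9, 5.9, -0.8, 1, -0.2, 1, -3.7, -0.9, 6, -0.8, 1, -0.2, 1, -3.7, -0.9, 6.1, -0.8, 1, -0.2, 1, -3.8, -0.9, 6.2, -0.8, 1, -0.2, 1, -3.3, -0.6, 5.9, -0.82, 0.75, -0.25, 1, -3.8, -0.4, 6.9, -1.07, 0.62, -0.37, 1, -3.8, -0.3, 7, -1.06, 0.63, -0.38, 1, -3, -0.2, 5.7, -0.85, 0.5, -0.3, 1, -3.1, -0.2, 5.8, -0.85, 0.5, -0.3, 1, -3.2, -0.1, 5.8, -0.85, 0.5, -0.3, 1, -3.2, 0, 5.8, -0.85, 0.5, -0.3, 1, -3.3, -0.1, 5.9, -0.85, 0.5, -0.3, 1, -3.3, 0.1, 5.9, -0.85, 0.5, -0.3, 1, -3.5, 0.1, 5.9, -0.85, 0.5, -0.3, 1]
```

View pics/s8a.png

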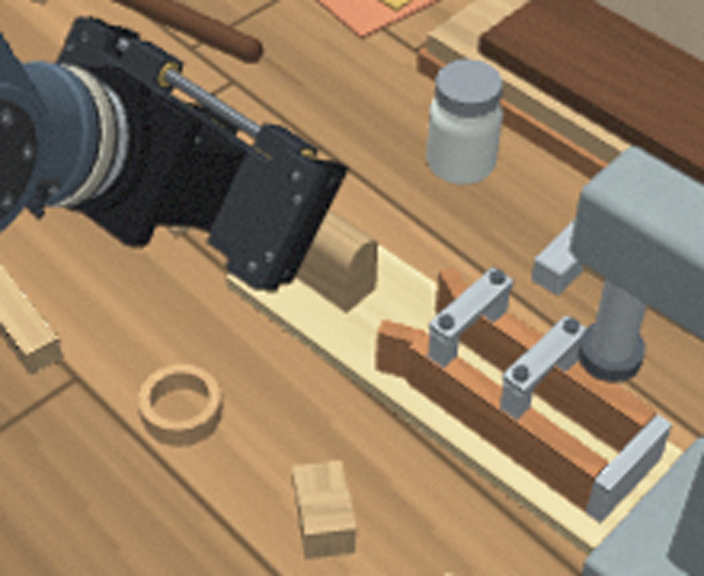

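Call:
{"op": "send_rows", "data": {"moves": [-4.3,-1.9,5.8,0.78,0.75,1.07,1,-4.5,-2,5.7,0.78,0.74,1.08,1,-4.6,-2.2,5.6,0.78,0.75,1.07,1,-4.8,-2.4,5.6,0.78,0.75,1.07,1,-5,-2.5,5.5,0.77,0.74,1.08,1,-4.6,-2.2,5.3,0.56,0.66,0.91,1,-4.3,-1.5,5.2,0,0.5,0.6,1,-4.4,-1.6,5.3,0,0.5,0.6,1,-4.5,-1.8,5.4,0,0.5,0.6,1,-4.8,-2,5.5,0,0.5,0.6,1,-4.9,-2,5.5,0,0.5,0.6,1,-5.1,-2.1,5.6,0,0.5,0.6,1,-3.9,-1.7,4.3,0,0.38,0.45,1,-4,-1.7,4.4,0,0.37,0.45,1,-4.1,-1.8,4.3,0,0.38,0.45,1,-4.1,-1.8,4.4,0,0.37,0.45,1,-5.1,-2,5.8,-0.2,0.63,0.4,1,-4.3,-0.7,6.5,-1,1.25,-0.25,1,-3.4,-0.7,5.4,-0.8,1,-0.2,1,-3.5,-0.8,5.5,-0.8,1,-0.2,1]}}

```text
time_s: 17.1
position: [0.5503, 0.1857, 0.2857]
tcp_rot: [[0.853, -0.156, 0.497], [-0.438, -0.731, 0.523], [0.282, -0.664, -0.693]]
force: [0.6, -0.6, -0.0]
opening: 0.999
```

Call:
{"op": "send_rows", "data": {"moves": [-3.5,-0.7,5.7,-0.8,1,-0.2,1,-3.6,-0.8,5.8,-0.8,1,-0.2,1,-3.7,-0.9,5.9,-0.8,1,-0.2,1,-3.7,-0.9,6,-0.8,1,-0.2,1,-3.7,-0.9,6.1,-0.8,1,-0.2,1,-3.8,-0.9,6.2,-0.8,1,-0.2,1,-3.3,-0.6,5.9,-0.82,0.75,-0.25,1,-3.8,-0.4,6.9,-1.07,0.62,-0.37,1,-3.8,-0.3,7,-1.06,0.63,-0.38,1,-3,-0.2,5.7,-0.85,0.5,-0.3,1,-3.1,-0.2,5.8,-0.85,0.5,-0.3,1,-3.2,-0.1,5.8,-0.85,0.5,-0.3,1,-3.2,0,5.8,-0.85,0.5,-0.3,1,-3.3,-0.1,5.9,-0.85,0.5,-0.3,1,-3.3,0.1,5.9,-0.85,0.5,-0.3,1,-3.5,0.1,5.9,-0.85,0.5,-0.3,1,0,0,0,0,0,0,1,0,0,0,0,0,0,1]}}

```text
time_s: 18.9
position: [0.4139, 0.2998, 0.2434]
tcp_rot: [[0.109, 0.994, -0.003], [0.994, -0.109, 0.007], [0.006, -0.004, -1.0]]
force: [-0.5, -0.6, -0.7]
opening: 1.0
```

Run:
```python
from h import *
np.set_printoptions(precision=3,suppress=True)
s=read_state(); print(s['time_s'],s['joint_positions'],s['position'],s['tcp_rot'])
snap('wrist','w9');snap('top','t9')
a=cv2.imread('pics/t9.png');cv2.imwrite('pics/t9a.png',cv2.resize(a[140:270,230:420],None,fx=4.2,fy=4.2,interpolation=cv2.INTER_CUBIC))
```

```text
18.9 [23.11  19.881 96.888  0.474 63.226 29.176] [0.414 0.3   0.243] [[ 0.109  0.994 -0.003]
 [ 0.994 -0.109  0.007]
 [ 0.006 -0.004 -1.   ]]
```

View pics/w9.png

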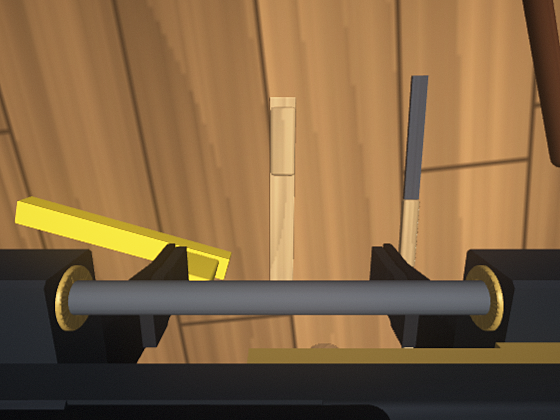

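View pics/t9a.png

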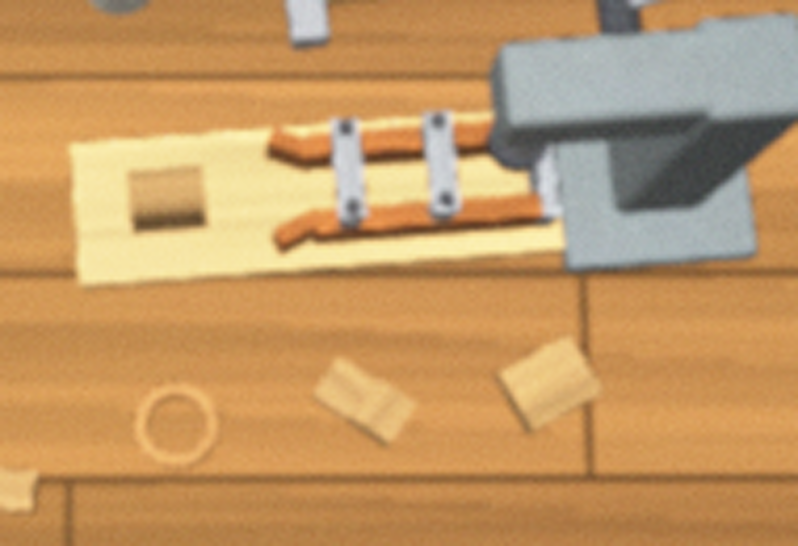

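Run:
```python
from h import *
np.set_printoptions(precision=1,suppress=True)
c=load('w9')
a=cv2.imread('pics/w9.png');cv2.imwrite('pics/w9a.png',cv2.resize(a[80:290,220:340],None,fx=2.8*1.0,fy=2.8,interpolation=cv2.INTER_CUBIC))
h=unproj(c,[[271.5,107],[295,107],[271.5,175],[294.5,175]],.079)*1000; print(h, h.mean(0))
b=unproj(c,[[269.5,270],[293.5,270],[270,200],[294.5,200],[270,97],[295,97]],.024)*1000; print(b)
t=load('t9')
A=lambda p:np.array(p)/4.2+[230,140]
print(unproj(t,A([[129,172],[204,168]]),.05)*1000, unproj(t,A([[135,230],[207,227]]),.014)*1000)
```

```text
[[414.8 373.9  79. ]
 [434.8 371.7  79. ]
 [408.  315.5  79. ]
 [428.6 313.2  79. ]] [421.6 343.6  79. ]
[[391.1 199.5  24. ]
 [417.9 196.5  24. ]
 [401.  279.7  24. ]
 [427.  276.9  24. ]
 [413.3 384.2  24. ]
 [437.9 381.5  24. ]]
[[608.5  87.7  50. ]
 [611.1  38.   50. ]] [[576.5  85.   14. ]
 [578.5  36.   14. ]]
```

View pics/w9a.png

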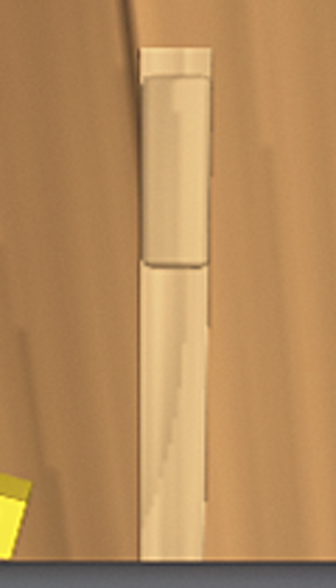

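Run:
```python
from h import *
from kin import *
np.set_printoptions(precision=2,suppress=True)
s=read_state(); R=down(-6.5)
print(np.degrees(Ro.from_matrix(R@s['tcp_rot'].T).as_rotvec()),(np.array([.4212,.3432,.036])-s['position'])*100)
```

```text
[-0.43 -0.03 -0.15] [  0.64   4.39 -20.83]
```

Call:
{"op": "send_rows", "data": {"moves": [-0.4,0,-0.2,0.6,3.4,-2,1,0,0,0,0,1,-4,1,0,0,0,0,0,-4,1,0,0,0,0,0,-4,1,0,0,0,0,0,-2,1,0,0,0,0,0,0,1,0,0,0,0,0,0,1]}}

```text
time_s: 19.7
position: [0.4217, 0.3435, 0.0853]
tcp_rot: [[0.114, 0.993, 0.001], [0.993, -0.114, 0.001], [0.001, 0.001, -1.0]]
force: [0.5, -0.5, -0.6]
opening: 1.004
```

Run:
```python
from h import *
from kin import *
np.set_printoptions(precision=2,suppress=True)
s=read_state(); R=down(-6.5)
print(np.degrees(Ro.from_matrix(R@s['tcp_rot'].T).as_rotvec()),(np.array([.4212,.3432,.036])-s['position'])*100, s['position'])
snap('wrist','w10')
```

```text
[-0.05  0.08  0.05] [-0.05 -0.03 -4.93] [0.42 0.34 0.09]
```

View pics/w10.png

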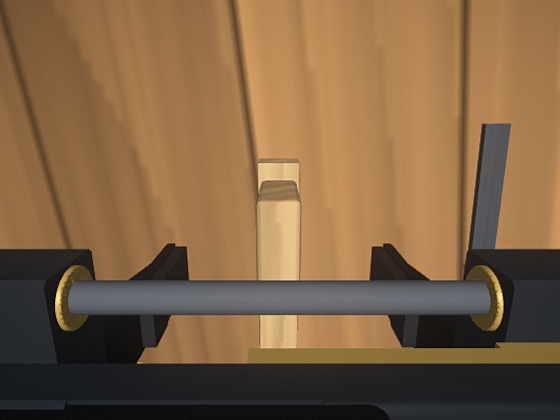

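Call:
{"op": "send_rows", "data": {"moves": [0,0,0,0,0,-2.5,1,0,0,0,0,0,-2,1,0,0,0,0,0,-0.4,1,0,0,0,0,0,0,0,0,0,0,0,0,0,-1,0,0,0,0,0,0,-1,0,0,0,0,0,0,-1,0,0,0,0,0,0,-1,0,0,0,0,0,0,-1,0,0,0,0,0,0,-1,0,0,0,0,0,0,-1,0,0,0,0,0,0,-1,0,0,0,0,0,0,-1,0,0,0,0,0,0,-1]}}

```text
time_s: 21.15
position: [0.421, 0.344, 0.036]
tcp_rot: [[0.112, 0.994, 0.001], [0.994, -0.112, 0.001], [0.001, 0.001, -1.0]]
force: [-0.3, -0.2, -0.6]
opening: 0.25
```

Call:
{"op": "send_rows", "data": {"moves": [0,0,0,0,0,1.5,-1,0,0,0,0,0,2.5,-1,0,0,0,0,0,1,-1,0,0,1.6,2.15,-0.5,0,-1,0,0,1.6,2.15,-0.5,0,-1,0,0,1.6,2.15,-0.5,0,-1,0,0,1.6,2.15,-0.5,0,-1,0,0,1.6,2.15,-0.5,0,-1,0,0,1.6,2.15,-0.5,0,-1,0,0,1.6,2.15,-0.5,0,-1,0,0,0,0,0,0,-1,0,0,0,0,0,0,-1]}}

```text
time_s: 22.35
position: [0.5707, 0.3086, 0.0854]
tcp_rot: [[-0.082, 0.997, -0.001], [0.997, 0.082, 0.001], [0.001, -0.001, -1.0]]
force: [-0.5, -0.3, -0.8]
opening: 0.251
```

Run:
```python
from h import *
from kin import *
np.set_printoptions(precision=3,suppress=True)
s=read_state(); print(s['time_s'],s['joint_positions'],s['position'],np.degrees(np.arctan2(s['tcp_rot'][1,1],s['tcp_rot'][0,1])),s['tcp_rot'][:,2],s['opening'])
snap('side','s11');snap('top','t11')
a=cv2.imread('pics/t11.png');cv2.imwrite('pics/t11a.png',cv2.resize(a[140:270,160:350],None,fx=4.2,fy=4.2,interpolation=cv2.INTER_CUBIC))
a=cv2.imread('pics/s11.png');cv2.imwrite('pics/s11a.png',cv2.resize(a[80:290,140:400],None,fx=2.8,fy=2.8,interpolation=cv2.INTER_CUBIC))
```

```text
22.35 [18.53  41.588 84.552  0.059 53.893 13.812] [0.571 0.309 0.085] 4.682936690538109 [-0.001  0.001 -1.   ] 0.2512116744063531
```

View pics/t11a.png

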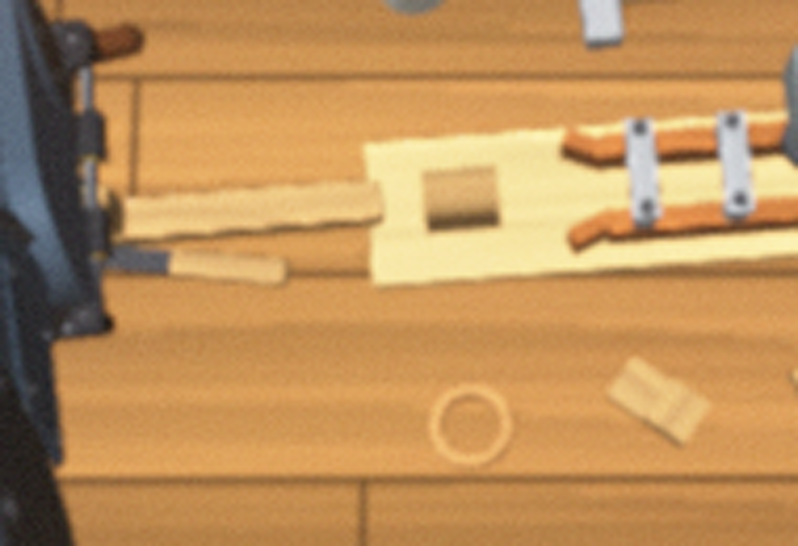

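View pics/s11a.png

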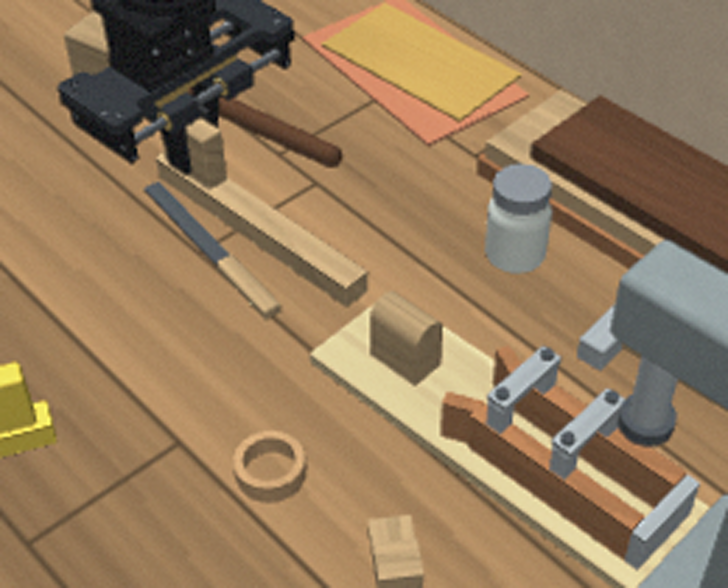

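Run:
```python
from h import *
np.set_printoptions(precision=1,suppress=True)
t=load('t11'); A=lambda p:np.array(p)/4.2+[160,140]
p=unproj(t,A([[379,181],[382,220]]),.0735)[:,:2]; print('tip',p*1000,p.mean(0)*1000)
p2=unproj(t,A([[125,198],[127,239]]),.0735)[:,:2]; print('back',p2*1000,p2.mean(0)*1000)
v=p.mean(0)-p2.mean(0); print(np.degrees(np.arctan2(v[1],v[0])))
s=read_state(); print((s['position'][:2]+.195*np.array([.083,-.9965]))*1000)
d=np.array([.083,-.9965]);n=np.array([.9965,.083]);m=np.array([.5986,-.0155])
for nm,q in [('tip',p.mean(0)),('tcp',s['position'][:2])]: print(nm,'guide xy mm',(q-m)@d*1000,(q-m)@n*1000)
# guide features refit
br=unproj(t,A([[640,125],[648,216],[732,118],[740,207]]),.090)[:,:2]; print('bridges@.09',br*1000)
for k in (0,2):
    c=(br[k]+br[k+1])/2; print((c-m)@d*1000,(c-m)@n*1000)
e=unproj(t,A([[365,145],[374,286]]),.014)[:,:2].mean(0);print('edge',(e-m)@d*1000,(e-m)@n*1000)
fl=unproj(t,A([[565,145],[572,240]]),.056)[:,:2].mean(0);print('flare',(fl-m)@d*1000,(fl-m)@n*1000)
```

```text
tip [[596.9 115.3]
 [571.  113.1]] [584.  114.2]
back [[585.9 280.1]
 [558.8 277.8]] [572.4 278.9]
-85.9761823215057
[585.8 114.7]
tip guide xy mm -130.4608415437847 -3.828150676541686
tcp guide xy mm -325.7763611539587 -1.9495060803687554
bridges@.09 [[ 629.8  -53.7]
 [ 569.8  -57.9]
 [ 634.3 -113.1]
 [ 575.5 -116.8]]
40.23611728473248 -2.185560807225889
99.62229957212512 -1.9689634810797678
edge -141.50041106375835 0.20886035759619734
flare -7.459051673434108 -4.887780976576627
```

Run:
```python
from h import *
np.set_printoptions(precision=1,suppress=True)
t=load('t11'); A=lambda p:np.array(p)/4.2+[160,140]
s=load('s11'); B=lambda p:np.array(p)/2.8+[140,80]
d=np.array([.083,-.9965]);n=np.array([.9965,.083]);m=np.array([.5986,-.0155])
def g(nm,q): print(nm,np.c_[(q-m)@d*1000,(q-m)@n*1000])
g('side bolts',unproj(s,B([[502,394],[547,354],[567,439],[611,398]]),.092)[:,:2])
g('side table edge far-left corner/near-left',unproj(s,B([[372,303],[311,355]]),.014)[:,:2])
g('top bolts',unproj(t,A([[640,128],[647,206],[732,121],[740,199]]),.092)[:,:2])
a=cv2.imread('pics/t11.png');cv2.imwrite('pics/t11b.png',cv2.resize(a[160:200,290:350],None,fx=12,fy=12,interpolation=cv2.INTER_CUBIC))
a=cv2.imread('pics/s11.png');cv2.imwrite('pics/s11b.png',cv2.resize(a[180:290,270:400],None,fx=6,fy=5,interpolation=cv2.INTER_CUBIC))
```

```text
side bolts [[ 42.5 -25.5]
 [ 42.8  27. ]
 [102.1 -26. ]
 [102.9  25.3]]
side table edge far-left corner/near-left [[-139.1   29. ]
 [-135.9  -48.1]]
top bolts [[ 40.3  25.4]
 [ 39.6 -26.1]
 [ 99.7  25. ]
 [ 99.3 -26.6]]
```

View pics/t11b.png

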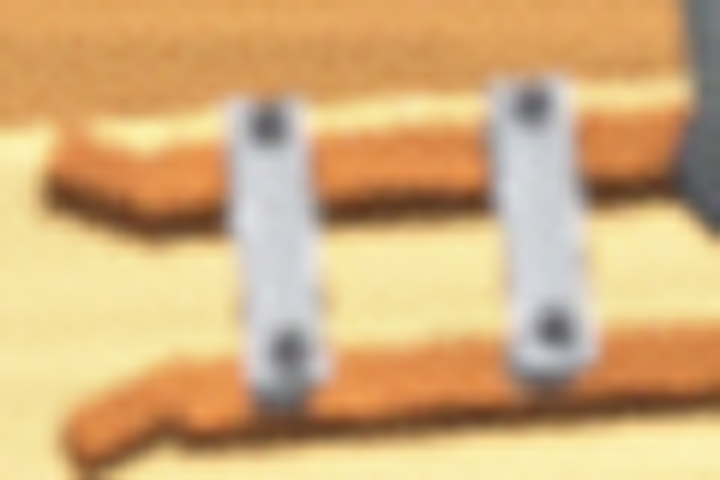

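View pics/s11b.png

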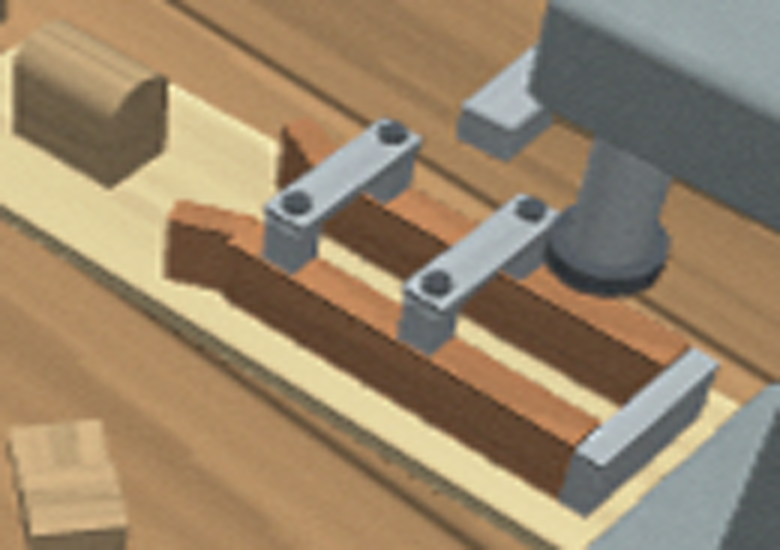

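Call:
{"op": "send_rows", "data": {"moves": [0,0,0,0.25,0,-1.5,-1,0,0,0,0,0,-1.5,-1,0,0,0,0,0,-0.3,-1,0,0,0,0,0,0,-1,0,0,0,0,0,0,-1]}}

```text
time_s: 22.95
position: [0.5739, 0.3091, 0.0528]
tcp_rot: [[-0.083, 0.997, 0.001], [0.997, 0.083, 0.001], [0.001, 0.001, -1.0]]
force: [0.3, 0.5, -1.7]
opening: 0.249
```

```bash
cat > chk.py <<'E'
import sys
from h import *
np.set_printoptions(precision=1,suppress=True)
d=np.array([.083,-.9965]);n=np.array([.9965,.083]);m=np.array([.5986,-.0155])
s=read_state(); print(s['time_s'],'guide',(s['position'][:2]-m)@d*1000,(s['position'][:2]-m)@n*1000,'z',s['position'][2]*1000,'az',np.degrees(np.arctan2(s['tcp_rot'][1,1],s['tcp_rot'][0,1])),'F',s['force'],s['opening'])
k=sys.argv[1]
snap('side','s'+k);snap('top','t'+k)
a=cv2.imread(f'pics/t{k}.png')[140:220,200:400];b=cv2.imread(f'pics/s{k}.png')[100:290,180:400]
cv2.imwrite(f'pics/c{k}.png',np.vstack([cv2.resize(a,(700,280),interpolation=cv2.INTER_CUBIC),cv2.resize(b,None,fx=700/220,fy=700/220,interpolation=cv2.INTER_CUBIC)])[:880])
im=cv2.imread(f'pics/c{k}.png'); cv2.imwrite(f'pics/c{k}.png',cv2.resize(im,None,fx=.68,fy=.68,interpolation=cv2.INTER_AREA))
E
python3 chk.py 12
```

```text
22.95 guide -325.48410126042234 2.3357843410688868 z 52.76011954060517 az 4.76855538735564 F [ 0.3  0.5 -1.7] 0.24908731538557244
```

View pics/c12.png

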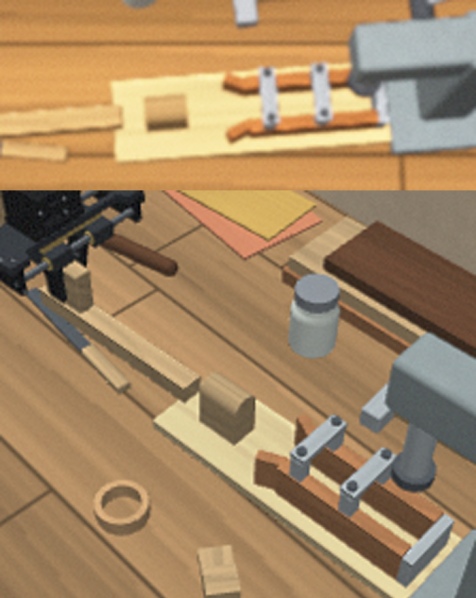

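Call:
{"op": "send_rows", "data": {"moves": [0,0,0,0,-1,0,-1,0,0,0,0.05,-1,0,-1,0,0,0,0.08,-1,0,-1,0,0,0,0.08,-1,0,-1,0,0,0,0.08,-1,0,-1,0,0,0,0.08,-1,0,-1,0,0,0,0.09,-1,0,-1,0,0,0,0.08,-1,0,-1,0,0,0,0,0,0,-1]}}

```text
time_s: 23.95
position: [0.5796, 0.2273, 0.053]
tcp_rot: [[-0.081, 0.997, 0.001], [0.997, 0.081, 0.0], [0.0, 0.001, -1.0]]
force: [-0.1, 0.2, -1.4]
opening: 0.251
```

```bash
python3 chk.py 13
```

```text
23.95 guide -243.53162006212276 1.1708173134287483 z 52.980284875922116 az 4.6740428954618976 F [-0.1  0.2 -1.4] 0.2508291419931376
```

View pics/c13.png

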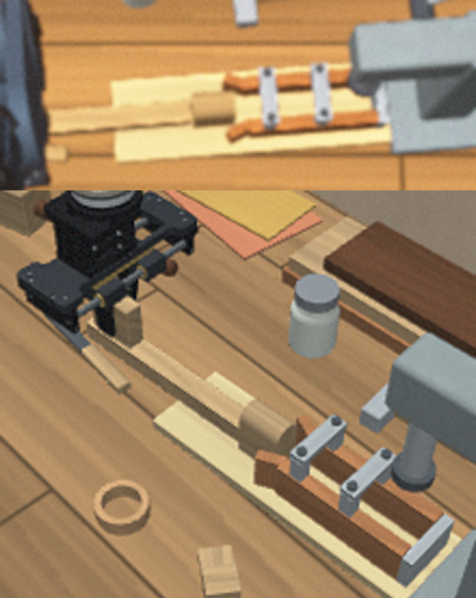

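Call:
{"op": "send_rows", "data": {"moves": [0,0,0,0.08,-1,0,-1,0,0,0,0.08,-1,0,-1,0,0,0,0.08,-1,0,-1,0,0,0,0.08,-1,0,-1,0,0,0,0.08,-1,0,-1,0,0,0,0.08,-1,0,-1,0,0,0,0.08,-1,0,-1,0,0,0,0,0,0,-1]}}

```text
time_s: 24.85
position: [0.5853, 0.1573, 0.0531]
tcp_rot: [[-0.081, 0.997, 0.001], [0.997, 0.081, 0.0], [0.0, 0.001, -1.0]]
force: [-0.0, 1.4, -0.7]
opening: 0.252
```

```bash
python3 chk.py 14
```

```text
24.85 guide -173.2806685765962 1.1327875136372303 z 53.13647712775705 az 4.667223544637736 F [-0.   1.4 -0.7] 0.25172337207591566
```

View pics/c14.png

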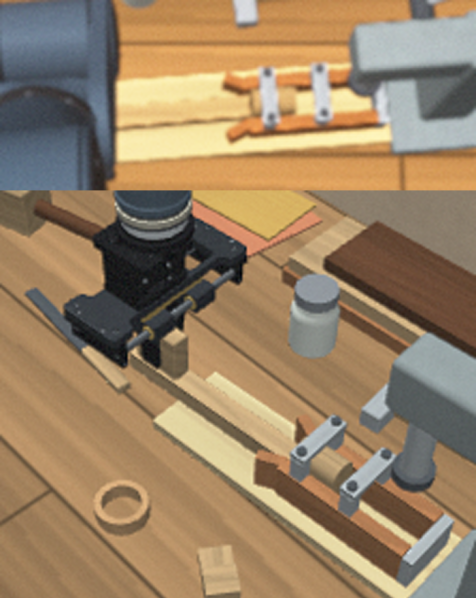

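Call:
{"op": "send_rows", "data": {"moves": [0,0,0,0.08,-1,0,-1,0,0,0,0.08,-1,0,-1,0,0,0,0.08,-1,0,-1,0,0,0,0.08,-1,0,-1,0,0,0,0.08,-1,0,-1,0,0,0,0.08,-1,0,-1,0,0,0,0.08,-1,0,-1,0,0,0,0.08,-1,0,-1,0,0,0,0.08,-0.9,0,-1,0,0,0,0,0,0,-1]}}

```text
time_s: 25.95
position: [0.5926, 0.0685, 0.0532]
tcp_rot: [[-0.082, 0.997, 0.002], [0.997, 0.082, 0.0], [0.0, 0.002, -1.0]]
force: [1.0, -0.3, -2.6]
opening: 0.25
```

```bash
python3 chk.py 15
```

```text
25.95 guide -84.1904101643955 1.0353218723738458 z 53.16891091552122 az 4.682192100602119 F [ 1.  -0.3 -2.6] 0.25049703052099676
```

View pics/c15.png

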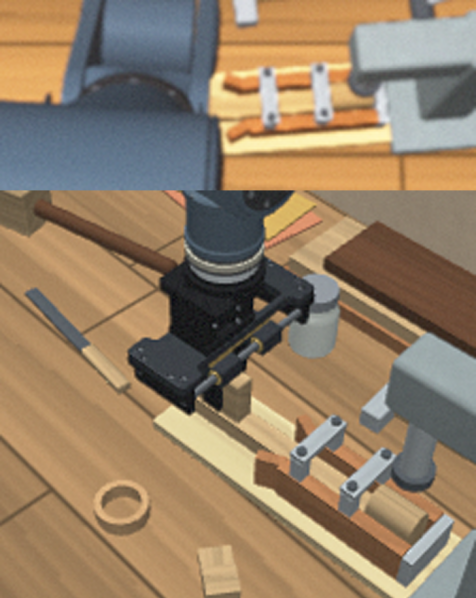

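Call:
{"op": "send_rows", "data": {"moves": [0,0,0,0.03,-0.3,0,-1,0,0,0,0.03,-0.3,0,-1,0,0,0,0,0,0,-1]}}

```text
time_s: 26.35
position: [0.5929, 0.0639, 0.0531]
tcp_rot: [[-0.083, 0.997, 0.001], [0.997, 0.083, 0.001], [0.001, 0.002, -1.0]]
force: [0.0, -0.4, -1.6]
opening: 0.252
```

Call:
{"op": "send_rows", "data": {"moves": [0,0,0,0.01,-0.15,0,-1,0,0,0,0.01,-0.1,0,-1,0,0,0,0,0,0,-1]}}

```text
time_s: 26.65
position: [0.5931, 0.0614, 0.0531]
tcp_rot: [[-0.083, 0.997, 0.001], [0.997, 0.083, 0.001], [0.001, 0.001, -1.0]]
force: [-0.3, -0.5, -0.6]
opening: 0.25
```

Call:
{"op": "send_rows", "data": {"moves": [0,0,0,0.01,-0.1,0,-1,0,0,0,0,0,0,-1]}}

```text
time_s: 26.85
position: [0.5931, 0.0612, 0.0532]
tcp_rot: [[-0.083, 0.997, 0.001], [0.997, 0.083, 0.002], [0.002, 0.002, -1.0]]
force: [-0.8, 3.4, 0.2]
opening: 0.251
```

Call:
{"op": "send_rows", "data": {"moves": [0,0,0,0.01,-0.1,0,-1,0,0,0,0,0,0,-1]}}

```text
time_s: 27.05
position: [0.5931, 0.0611, 0.0534]
tcp_rot: [[-0.083, 0.997, 0.001], [0.997, 0.082, 0.003], [0.003, 0.002, -1.0]]
force: [-1.0, 7.0, 1.3]
opening: 0.254
```

Call:
{"op": "send_rows", "data": {"moves": [0,0,0,0.01,-0.1,0,-1,0,0,0,0,0,0,-1]}}

```text
time_s: 27.25
position: [0.5931, 0.0611, 0.0535]
tcp_rot: [[-0.082, 0.997, 0.001], [0.997, 0.082, 0.004], [0.004, 0.002, -1.0]]
force: [-0.3, 9.8, 1.3]
opening: 0.254
```

```bash
python3 chk.py 16; python3 -c "
import cv2
a=cv2.imread('pics/s16.png');b=cv2.imread('pics/t16.png')
cv2.imwrite('pics/c16z.png',cv2.resize(a[200:290,300:400],(700,630),interpolation=cv2.INTER_CUBIC)[:590])"
```

```text
27.25 guide -76.75173070579542 0.9224891729102739 z 53.52039464993949 az 4.714807548502823 F [-0.3  9.8  1.3] 0.25404001559050765
```

View pics/c16z.png

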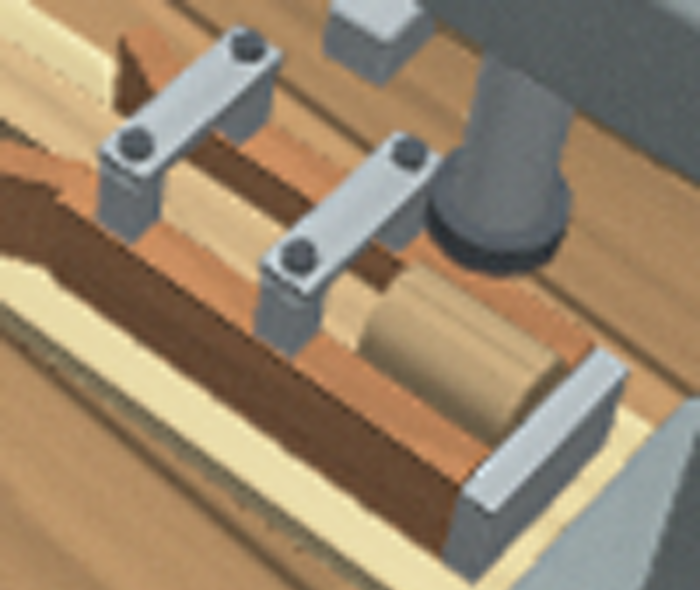

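Call:
{"op": "send_rows", "data": {"moves": [0,0,0,-0.08,1,0,-1,0,0,0,-0.12,1.5,0,-1,0,0,0,-0.21,2.5,0,-1,0,0,0,-0.21,2.5,0,-1,0,0,0,-0.21,2.5,0,-1,0,0,0,-0.21,2.5,0,-1,0,0,0,-0.21,2.5,0,-1,0,0,0,-0.21,2.5,0,-1,0,0,0,-0.21,2.5,0,-1,0,0,0,-0.21,2.5,0,-1,0,0,0,-0.21,2.5,0,-1,0,0,0,0,0,0,-1,0,0,0,0,0,1.8,-1,0,0,0,0,0,1.5,-1,0,0,0,0,0,0,-1]}}

```text
time_s: 28.85
position: [0.5743, 0.3087, 0.0886]
tcp_rot: [[-0.083, 0.997, 0.006], [0.997, 0.083, 0.002], [0.002, 0.007, -1.0]]
force: [0.2, 0.3, -1.5]
opening: 0.255
```

```bash
python3 chk.py 17;  python3 -c "
import cv2
a=cv2.imread('pics/s17.png');cv2.imwrite('pics/c17z.png',cv2.resize(a[200:290,300:400],(700,630),interpolation=cv2.INTER_CUBIC)[:590])
import numpy as np
from h import read_state; print(read_state()['position'])"
```

```text
28.85 guide -325.08789958048703 2.6917548224679524 z 88.59540126375776 az 4.746240535355923 F [ 0.2  0.3 -1.5] 0.25493976134633384
[0.57284993 0.30804349 0.08666349]
```

View pics/c17.png

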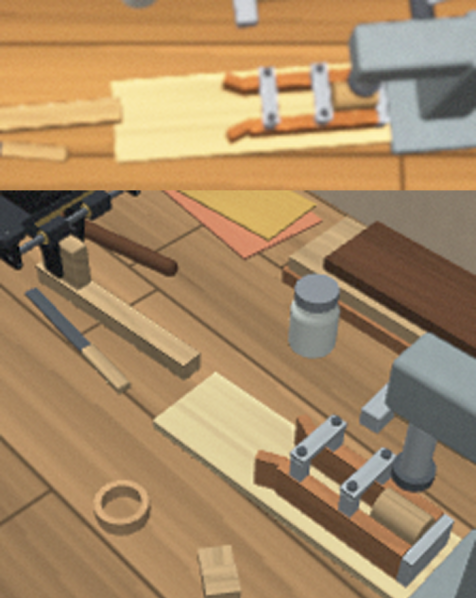

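View pics/c17z.png

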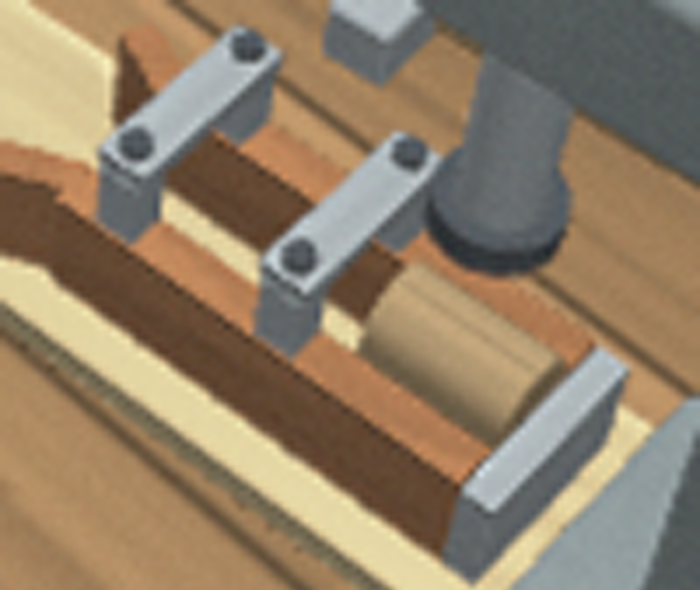

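Run:
```python
from h import *
np.set_printoptions(precision=1,suppress=True)
c=load('s17');d=np.array([.083,-.9965]);n=np.array([.9965,.083]);m=np.array([.5986,-.0155])
# predicted outlines for block at home
def G(x,y,z): return np.r_[m+x*d+y*n,z]
for x0 in (.145,.140):
    P=[]
    for xe in (x0-.025,x0+.025):
        for th in range(0,181,30): P.append(G(xe,.016*np.cos(np.radians(th)),.014+.044+.016*np.sin(np.radians(th))))
    q=(proj(c,P)-[300,200])*7; print(x0,q[7:].tolist()[2:5])
    print(q[:7].tolist()[2:5])
    im=cv2.imread('pics/c17z.png')
    for k in range(13):
        if k!=6: cv2.line(im,tuple(q[k].astype(int)),tuple(q[k+1].astype(int)),(0,0,255) if k>6 else (255,0,0),1)
    cv2.imwrite(f'pics/ov{int(x0*1000)}.png',im)
```

```text
0.145 [[554.5048973632399, 360.27362884814494], [539.5354283134001, 373.0563660142025], [521.921169407886, 394.7503810086209]]
[[410.84457584566246, 263.97556225148986], [395.3726935090854, 275.8716600343922], [377.82573992316696, 296.800081172819]]
0.14 [[539.8223180850684, 350.4316350240739], [524.7995497832152, 363.1224394398063], [507.191359160797, 384.7376461468266]]
[[396.8561888588507, 254.59889785727134], [381.337657385601, 266.41019372044974], [363.7982009599978, 287.2647221936047]]
```

View pics/ov145.png

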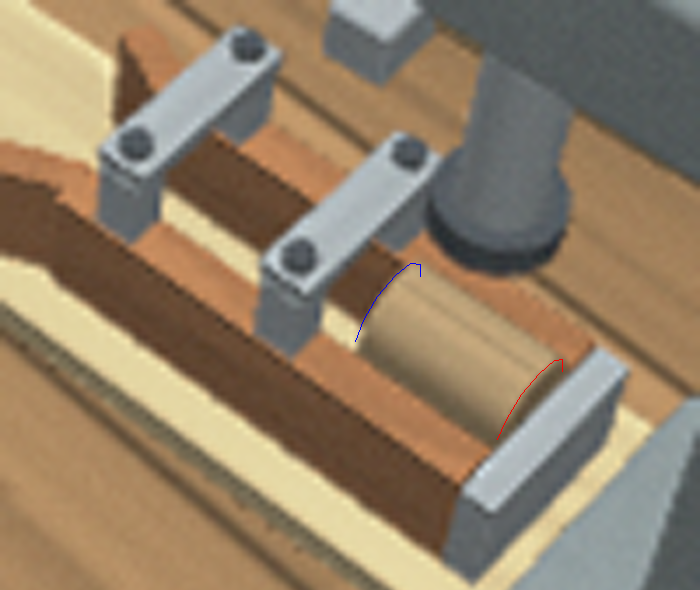

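Call:
{"op": "send_rows", "data": {"moves": [0,0,-1.6,-2.15,0.5,0,-1,0,0,-1.6,-2.15,0.5,0,-1,0,0,-1.6,-2.15,0.5,0,-1,0,0,-1.6,-2.15,0.5,0,-1,0,0,-1.6,-2.15,0.5,0,-1,0,0,-1.6,-2.15,0.5,0,-1,0,0,-1.6,-2.15,0.5,0,-1,0,0,0,0,0,-1.5,-1,0,0,0,0,0,-1.5,-1,0,0,0,0,0,-1,-1,0,0,0,0,0,0,-1,0,0,0,0,0,0,-1,0,0,0,0,0,0,-1]}}

```text
time_s: 30.25
position: [0.4225, 0.3436, 0.0465]
tcp_rot: [[0.113, 0.994, 0.002], [0.994, -0.113, 0.001], [0.001, 0.002, -1.0]]
force: [0.2, -0.3, -0.4]
opening: 0.251
```

Run:
```python
from h import *
np.set_printoptions(precision=4,suppress=True)
s=read_state(); print(s['time_s'],s['position'],s['tcp_rot'],s['force'])
```

```text
30.25 [0.4225 0.3436 0.0465] [[ 0.1125  0.9936  0.0023]
 [ 0.9937 -0.1125  0.0011]
 [ 0.0014  0.0022 -1.    ]] [ 0.2195 -0.2559 -0.3599]
```

Call:
{"op": "send_rows", "data": {"moves": [0,0,0,0,0,-0.6,-1,0,0,0,0,0,-0.25,-1,0,0,0,0,0,0,-1,0,0,0,0,0,0,-1]}}

```text
time_s: 30.65
position: [0.4219, 0.3435, 0.0376]
tcp_rot: [[0.112, 0.994, 0.001], [0.994, -0.112, 0.001], [0.001, 0.001, -1.0]]
force: [0.9, 0.6, -1.1]
opening: 0.248
```

Call:
{"op": "send_rows", "data": {"moves": [0,0,0,0,0,-0.1,-1,0,0,0,0,0,0,-1]}}

```text
time_s: 30.85
position: [0.4219, 0.3435, 0.0366]
tcp_rot: [[0.112, 0.994, 0.002], [0.994, -0.112, 0.001], [0.001, 0.001, -1.0]]
force: [0.3, 0.3, -2.4]
opening: 0.244
```

Call:
{"op": "send_rows", "data": {"moves": [0,0,0,0,0,-0.07,-1,0,0,0,0,0,0,-1,0,0,0,0,0,0,-1]}}

```text
time_s: 31.15
position: [0.422, 0.3436, 0.036]
tcp_rot: [[0.112, 0.994, 0.002], [0.994, -0.112, 0.001], [0.001, 0.002, -1.0]]
force: [-1.0, 0.8, -1.1]
opening: 0.248
```

Call:
{"op": "send_rows", "data": {"moves": [0,0,0,0,0,0,-0.3,0,0,0,0,0,0,0,0,0,0,0,0,0,0.5,0,0,0,0,0,0,1,0,0,0,0,0,0,1,0,0,0,0,0,0,1,0,0,0,0,0,0,1,0,0,0,0,0,1,1,0,0,0,0,0,2.5,1,0,0,0,0,0,4,1,0,0,0,0,0,4,1,0,0,0,0,0,4,1,0,0,0,0,-2,4,1,0,0,0,0,0,0,1,0,0,0,0,0,0,1]}}

```text
time_s: 32.65
position: [0.4222, 0.3234, 0.2325]
tcp_rot: [[0.113, 0.994, 0.004], [0.994, -0.113, 0.002], [0.003, 0.004, -1.0]]
force: [-0.5, 0.7, -0.8]
opening: 1.002
```

Run:
```python
from h import *
snap('wrist','w20');snap('side','s20');snap('top','t20')
```

```text
(no output)
```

View pics/w20.png

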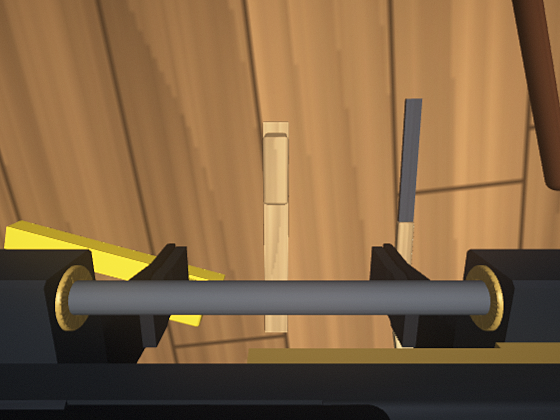

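View pics/s20.png

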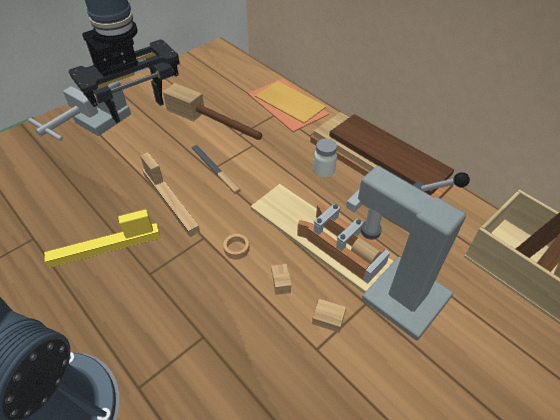

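View pics/t20.png

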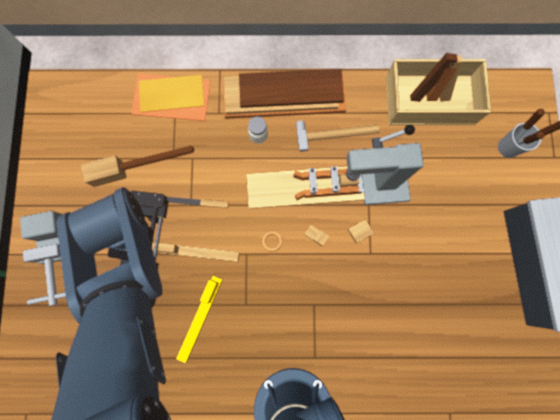

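Run:
```python
from h import *
a=cv2.imread('pics/side0.png').astype(int);b=cv2.imread('pics/s20.png').astype(int)
m=(np.abs(a-b).max(2)>60).astype(np.uint8)
n,l,st,_=cv2.connectedComponentsWithStats(m)
print([s.tolist() for s in st[1:] if s[4]>15])
s=read_state();print(s['time_s'],s['force'])
print(hand_in())
```

```text
[[85, 0, 46, 23, 825], [69, 17, 111, 89, 4337], [111, 111, 7, 8, 27], [353, 238, 26, 22, 242], [351, 248, 22, 17, 88], [0, 288, 74, 75, 2038], [338, 360, 32, 18, 177], [0, 382, 34, 30, 163]]
32.8 [-0.69928298  0.29903389 -0.59150711]
the job is handed in; nothing more can be done
None
```

I stood the fallen block upright, arch up, on the feed table and let go of it. Then I pushed it through the guide with the wooden stick and laid the stick back where it started. I handed the job in at 32.8 s, and no verdict came back.

- **Block:** the stick stopped moving at the end with about 10 N of push. That was with its tip about 118 mm past the mouth, against 120 mm expected, within the 2 mm calibration. The block's predicted home outline, drawn over the side picture, matched to about 1 mm, and it had not moved after I drew the stick out.
- **Stick:** it lies flat on the bench, handle up and off the feed table, with the gripper open and well above it.
- **Other things:** comparing the side pictures from before and after, the only changes are the arm, the block's old place and its new place. The roll, file, offcuts, jar, mallet and hammer look unmoved.
- **What disagreed:** my first try at tilting for the block grasp ran into a wrist joint limit, so I turned the wrist the other way round in free space. Sideways position readings varied by 1–2 mm between checks, well inside the 5 mm play the stick has on each side in the guide.

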